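# Clear the labelling station, label books on spine and cover, and file them in the out-tray

## Robot

A 6-joint arm with a two-finger parallel gripper is mounted at the origin on the work surface. World frame = base frame: x ahead of the robot, y to its left, z up, the work surface at z = 0. Lengths are in m, angles in degrees, forces in N, time in s.
With the tool pointing down it reaches from about 0.35 to 0.875 m from the base axis. Payload 4.2 kg.
Tool frame: the origin (TCP) lies on the centre line of the jaws, within the pads' length; the fingertips stand r.tip_extent ahead of it and the grasp point (between the pads) lies 11 mm behind it (r.tip_extent is the distance from the TCP to the fingertips, in m); z points along the fingers, y is the line along which they close (so a half turn about z gives the same grasp; the last joint's range is limited). The gripper opens to 87 mm and grips with 3 to 60 N. Pads are 19 mm wide; open, the fingers measure 117 mm over their backs; the gripper's body (75 mm by 190 mm) begins 51 mm behind the grasp point.
Start: joints at [81.394, 22.042, 0.453, 0, -68.411, -14.817], TCP at [0.248, 0.573, 0.231] pointing down, gripper open.
Joint ranges: [-179.83, 179.83], [-69.29, 118.12], [-61.27, 80.66], [-181.25, 117.63], [-171.15, -9.14], [-177.46, 177.46]. Speed limits (degrees/s): [159.86, 159.86, 180, 180, 180, 180].

## Interface

Orientations are given as a 3x3 rotation matrix whose columns are the frame's x, y, z axes.
In Python, from station import r gives the robot as it stands.
- The arm moves only by the shell command python3 -m jog 'ROWS'. ROWS is text: rows parted by semicolons, each of 5 numbers parted by spaces: the opening, from 0 (shut) to 1 (fully open), then the shift along the world's x, y, z in mm, then the turn about the world's z in degrees. In form: hand dx dy dz roll; .... A call has 1 to 5 rows; each row shifts and turns the commanded pose from where the row before left it; what a row does not reach is not made up. A row lasts 1/8 s, in which the tool goes at most 62.5 mm and 10.7 degrees, less where a joint would pass 70% of its speed; a pose out of reach is approached as far as the arm can. A call is refused whole if a number of a shift passes 62.5 or a number of a turn 10.7, either way. A call with a gripper value outside its range is refused whole. The fingers move at their own pace and stop on an object; the grip force is fixed at half the most. Time passes only in rows, so rows that do not move let the fingers close. It gives the time, the measured TCP pose, the force, the opening and the grip force at its end, in the units of the state.
- r.sense(): the state, without advancing time (a new reading comes with each control period).
- r.capture(name): name is "side" or "top"; returns a dict with "pixels" (480x640x3 uint8, red, green, blue), "fovy" (degrees; the focal length in pixels is half the picture's height over the tangent of half this angle, whatever the lens; pixels are square), "cx", "cy" (the principal point, pixels), "origin" and "orientation" of the camera in the world. Camera axes: x right, y down, z forward; pixel columns grow to the right and rows downward; lengths in m; the calibration is good to about 2 mm. A picture is of the moment at which its call begins. There is no depth.
- r.finish_job(): hands the job in; it is judged then, once.
The state is a dict: "time_s": time; "joints": joint angles; "joint_velocities": joint speeds; "effort": joint torques, N m; "tcp_pos": TCP position; "ee_rot": TCP orientation; "wrist_force": force on the tool from outside, world axes, zero at the start; "moment": the same for the moment, N m; "gripper_width": opening from 0.0 (shut) to 1.0 (fully open); "gripper_force": force on a finger pad.
Only numpy, scipy, OpenCV 4.12 (cv2) and the standard library are available. Lean on these libraries where they do the work, as an engineer would, in place of code of your own. Each camera call takes 0.05 s, during which the arm holds its last target. There are 200 camera calls.

## Task

First clear the station: take the pen pot from in front of the label applicator and the hole punch out of the outgoing tray, and stand both on the cork mat. Then label the standing books one by one, the thickest first as the labels come off the roll in that order: keeping the book upright on the desk, press the middle of its spine squarely and gently against the applicator's sprung pad until the pad has gone in about a centimetre, hold it there half a second, then give the book a quarter turn and press the middle of either cover in the same way, finishing one book before the next and never ramming the pad. At the end all the books stand upright in the outgoing tray, the pot and punch stand on the mat, and everything else on the desk is left alone.

Things in the scene. Friction and masses are not known exactly. Their poses are not given: they have to be found in the camera images.
- book_thick: a fat closed book standing upright on its foot, 56 mm thick (its y), 105 mm from spine to fore-edge (its x), 165 mm tall (z), about 600 g. Origin: centre of its underside. Its +x face is the spine (covered), its -x face the fore-edge (bare cream pages), its +y and -y faces are the two covers. Stiff; stands by itself. May be absent
- book_medium: a medium closed book standing upright on its foot, 44 mm thick (its y), 105 mm from spine to fore-edge (its x), 150 mm tall (z), about 450 g. Origin: centre of its underside. Its +x face is the spine (covered), its -x face the fore-edge (bare cream pages), its +y and -y faces are the two covers. Stiff; stands by itself. May be absent
- book_thin: a thinner closed book standing upright on its foot, 32 mm thick (its y), 105 mm from spine to fore-edge (its x), 140 mm tall (z), about 320 g. Origin: centre of its underside. Its +x face is the spine (covered), its -x face the fore-edge (bare cream pages), its +y and -y faces are the two covers. Stiff; stands by itself. May be absent
- pot: a dark round metal pen pot with a weighted foot and four short pens fixed in it, standing in front of the applicator's pad at the start: 66 mm across, its wall 76 mm high, pens up to 112 mm above its foot, about 350 g. Origin: centre of its underside, z up
- punch: a desk hole punch standing in the outgoing tray at the start: steel base plate 120 mm (its x) by 62 mm (its y), 14 mm thick; along its middle a black block and a steel lever, together 34 mm wide (y), 100 mm long (x), from 14 to 54 mm above its foot, where it can be gripped; it does not move; about 500 g. Origin: centre of its underside, z up
- mat: a cork mat fixed on the desk, 120 mm (its x) by 260 mm (its y), 4 mm thick. Origin: centre of its underside
- tray: the outgoing tray, a fixed dark steel open tray 270 mm (its x) by 160 mm (its y) outside, 5 mm walls 18 mm high, floor 5 mm thick. Origin: centre of its underside. Room inside (260 x 150 mm) for three books standing with their covers facing along its x
- labeller: the label applicator, a grey machine fixed to the desk, 120 mm wide, 75 mm high, its white label roll rising to 148 mm at the back. Its sprung pad sticks out in front (-x), 60 mm proud of the body and 40 mm ahead of the foot plate, so a book standing on the desk can be slid against it. Origin: on the desk, 80 mm behind the pad's face. Delicate: contact force on it must stay under 15 N
- pad_face (a point): centre of the pad's outer face, which is 28 mm wide and 32 mm high, 50 mm above the desk. Moves with the pad. Its x axis points into the machine (the direction to press), z up
- pad (a joint): how far the pad is pushed in, m: 0 out, 0.014 hard stop. A light spring (350 N/m, so 3.5 N at 10 mm) pushes it back out. A press counts when it is in more than 7 mm for 0.3 s
- mug: bystander: a white mug 76 mm across, 90 mm high. Origin: centre of its underside
- notes: bystander: a block of notes 76 x 76 x 22 mm. Origin: centre of its underside
- case: bystander: a spectacles case 50 x 130 x 35 mm. Origin: centre of its underside
- tape: bystander: a tape dispenser 130 x 50 mm, 94 mm high. Origin: centre of its underside
- inkstamp: bystander: a wooden hand stamp 40 mm across, 78 mm high. Origin: centre of its underside

How it is judged (in metres and radians):
On the way, in this order (a step that is already met when the one before it is completed fails the run):
1. the pen pot and the punch both stand on the cork mat (x of pot in the frame of mat between -0.06 and 0.06 m and y of pot in the frame of mat between -0.13 and 0.13 m and z of each of pot, punch in the frame of mat below 0.012 m and angle between each of pot, punch's own z axis and vertical below 0.15 rad and linear speed of each of pot, punch below 0.03 m/s and x of punch in the frame of mat between -0.06 and 0.06 m and y of punch in the frame of mat between -0.13 and 0.13 m), for 0.2 s.
2. the thick book, standing, presses the pad in with the middle of its spine (contact force between labeller and book_thick above 2.2 N and angle between book_thick's own z axis and vertical below 0.12 rad and z of pad_face in the frame of book_thick between 0.035 and 0.065 m and angle between the x axis of book_thick and the x axis of pad_face, either way round below 0.15 rad and y of pad_face in the frame of book_thick between -0.012 and 0.012 m and x of pad_face in the frame of book_thick between 0.045 and 0.06 m), for 0.3 s.
3. the thick book, turned a quarter turn, presses the pad in with the middle of a cover (contact force between labeller and book_thick above 2.2 N and angle between book_thick's own z axis and vertical below 0.12 rad and z of pad_face in the frame of book_thick between 0.035 and 0.065 m and angle between the y axis of book_thick and the x axis of pad_face, either way round below 0.15 rad and x of pad_face in the frame of book_thick between -0.02 and 0.02 m and (y of pad_face in the frame of book_thick between 0.021 and 0.035 m or y of pad_face in the frame of book_thick between -0.035 and -0.021 m)), for 0.3 s.
4. the medium book, standing, presses the pad in with the middle of its spine (contact force between labeller and book_medium above 2.2 N and angle between book_medium's own z axis and vertical below 0.12 rad and z of pad_face in the frame of book_medium between 0.035 and 0.065 m and angle between the x axis of book_medium and the x axis of pad_face, either way round below 0.15 rad and y of pad_face in the frame of book_medium between -0.012 and 0.012 m and x of pad_face in the frame of book_medium between 0.045 and 0.06 m), for 0.3 s.
5. the medium book, turned a quarter turn, presses the pad in with the middle of a cover (contact force between labeller and book_medium above 2.2 N and angle between book_medium's own z axis and vertical below 0.12 rad and z of pad_face in the frame of book_medium between 0.035 and 0.065 m and angle between the y axis of book_medium and the x axis of pad_face, either way round below 0.15 rad and x of pad_face in the frame of book_medium between -0.02 and 0.02 m and (y of pad_face in the frame of book_medium between 0.015 and 0.029 m or y of pad_face in the frame of book_medium between -0.029 and -0.015 m)), for 0.3 s.
6. the thin book, standing, presses the pad in with the middle of its spine (contact force between labeller and book_thin above 2.2 N and angle between book_thin's own z axis and vertical below 0.12 rad and z of pad_face in the frame of book_thin between 0.035 and 0.065 m and angle between the x axis of book_thin and the x axis of pad_face, either way round below 0.15 rad and y of pad_face in the frame of book_thin between -0.012 and 0.012 m and x of pad_face in the frame of book_thin between 0.045 and 0.06 m), for 0.3 s.
7. the thin book, turned a quarter turn, presses the pad in with the middle of a cover (contact force between labeller and book_thin above 2.2 N and angle between book_thin's own z axis and vertical below 0.12 rad and z of pad_face in the frame of book_thin between 0.035 and 0.065 m and angle between the y axis of book_thin and the x axis of pad_face, either way round below 0.15 rad and x of pad_face in the frame of book_thin between -0.02 and 0.02 m and (y of pad_face in the frame of book_thin between 0.009 and 0.023 m or y of pad_face in the frame of book_thin between -0.023 and -0.009 m)), for 0.3 s.
At the end, for the whole second after the job is handed in: every book present stands upright (within 0.12 rad) and at rest on the floor of the outgoing tray, and the pen pot and the punch stand upright and at rest with their centres on the cork mat (all of step 1 and x of book_thick in the frame of tray between -0.135 and 0.135 m and y of book_thick in the frame of tray between -0.08 and 0.08 m and z of each of book_thick, book_medium, book_thin in the frame of tray below 0.012 m and angle between each of book_thick, book_medium, book_thin's own z axis and vertical below 0.12 rad and linear speed of each of book_thick, book_medium, book_thin below 0.03 m/s and x of book_medium in the frame of tray between -0.135 and 0.135 m and y of book_medium in the frame of tray between -0.08 and 0.08 m and x of book_thin in the frame of tray between -0.135 and 0.135 m and y of book_thin in the frame of tray between -0.08 and 0.08 m); the robot touches nothing.
It fails at once if the applicator is pushed with more than 15 N (contact force between labeller and anything else above 15 N).
It fails at once if a bystander is moved more than 30 mm (distance of any of mug, notes, case, tape, inkstamp from where it was at the start of the episode above 0.03 m).
Of book_thick, book_medium, book_thin only 2 to 3 are there at a start; the rules pass over those that are not, and their reading is None.
At some moment in a run one of pot, punch may be knocked a few centimetres aside while the robot is not near it.
It also fails if it takes over 210 s, if anything falls off the work surface, if the arm or the gripper's body presses on something with over 40 N, if the wrist force passes 120 N, or if a joint passes its speed limit or range.

## Working session

There is one attempt and no reset: what is moved stays moved. The work goes in short steps, Python scripts to look and compute and a shell command to move; the robot and the scene stay as the last step left them, time stands still between calls to the robot, and variables do not carry over. Pictures are saved under pics/ and viewed, at most 14 in all, crops included, and the job is handed in when it is done.

```bash
mkdir -p pics; ls; cat > h.py <<'E'
import numpy as np, cv2
from station import r
def cap(n,f=None):
    c=r.capture(n)
    if f: cv2.imwrite('pics/'+f,cv2.cvtColor(c['pixels'],cv2.COLOR_RGB2BGR))
    return c
def ray(c,u,v):
    f=240/np.tan(np.radians(c['fovy'])/2)
    d=np.array([(u-c['cx'])/f,(v-c['cy'])/f,1.0]); return np.array(c['origin']),np.array(c['orientation'])@d
def onz(c,u,v,z):
    o,d=ray(c,u,v); return o+d*(z-o[2])/d[2]
def proj(c,p):
    f=240/np.tan(np.radians(c['fovy'])/2)
    q=np.array(c['orientation']).T@(np.array(p)-np.array(c['origin'])); return q[0]/q[2]*f+c['cx'],q[1]/q[2]*f+c['cy']
E
python3 - <<'E'
from h import *
for n in('top','side'):
    c=cap(n,n+'0.png'); print(n,{k:np.round(c[k],3) for k in c if k!='pixels'})
s=r.sense(); print(s, r.tip_extent)
E
```

```text
pics
top {'fovy': np.float64(51.633), 'cx': np.float64(312.387), 'cy': np.float64(238.259), 'origin': array([0.472, 0.019, 0.995]), 'orientation': array([[ 0.014, -0.994,  0.11 ],
       [-1.   , -0.011,  0.024],
       [-0.022, -0.11 , -0.994]])}
side {'fovy': np.float64(55.507), 'cx': np.float64(315.115), 'cy': np.float64(239.477), 'origin': array([0.434, 0.671, 0.785]), 'orientation': array([[-0.974, -0.165,  0.154],
       [-0.226,  0.72 , -0.656],
       [-0.002, -0.674, -0.739]])}
{'time_s': 0.1, 'joints': array([ 8.13948164e+01,  2.20867456e+01,  3.87101725e-01, -2.51012886e-02,
       -6.84108053e+01, -1.48167051e+01]), 'joint_velocities': array([-0.06248248, -0.09534938,  0.15687974,  0.16981599,  0.00066259,
       -0.02878825]), 'effort': array([-1.36882563e-04, -3.91691852e+01,  1.87934554e+01,  4.23180073e+00,
        1.34753046e-02, -6.85758232e-05]), 'tcp_pos': array([0.24821174, 0.5730279 , 0.22956196]), 'ee_rot': array([[ 9.17538627e-01, -3.97646061e-01, -6.91206749e-04],
       [-3.97646650e-01, -9.17536777e-01, -1.84501594e-03],
       [ 9.94557095e-05,  1.96772944e-03, -9.99998059e-01]]), 'wrist_force': array([-0.6443397 ,  0.32800704,  0.21567541]), 'moment': array([ 0.01545502, -0.02591106,  0.0824153 ]), 'gripper_force': 0.0, 'gripper_width': 1.0023427748461105} 0.008
```

View pics/top0.png

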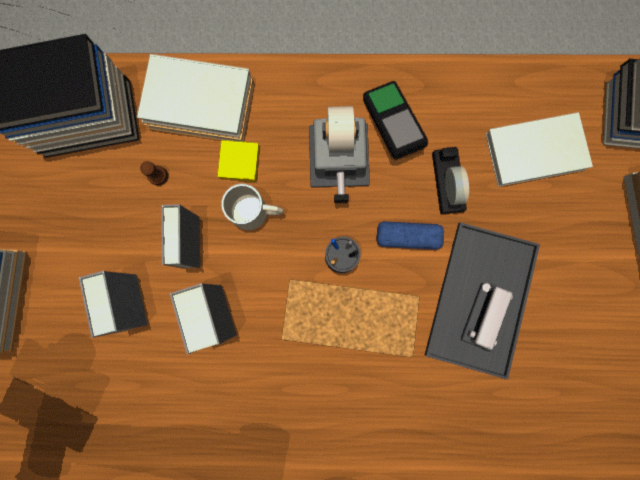

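View pics/side0.png

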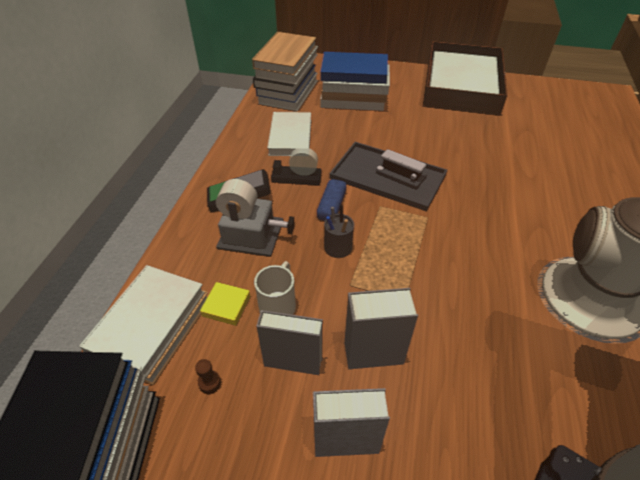

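The top view shows three books at about (180,237), (113,303) and (204,318), with the pot at (342,254) and the cork mat around (350,318). The tray is at (483,300) with the punch at (490,317), and the applicator pad is at (341,198). The side view shows the same layout from the +y side, with the covers facing that camera.

```bash
python3 - <<'E'
import cv2
a=cv2.imread('pics/top0.png'); b=cv2.imread('pics/side0.png')
A=cv2.resize(a[190:360,70:250],None,fx=3.3,fy=3.3,interpolation=cv2.INTER_CUBIC)
cv2.imwrite('pics/c1.png',A)
B=cv2.resize(a[95:385,280:550],None,fx=2.06,fy=2.06,interpolation=cv2.INTER_CUBIC)
cv2.imwrite('pics/c2.png',B)
E
```

```text
(no output)
```

View pics/c1.png

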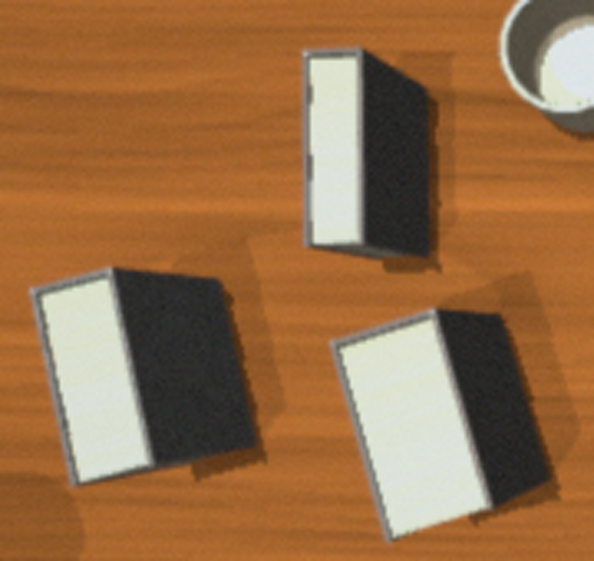

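View pics/c2.png

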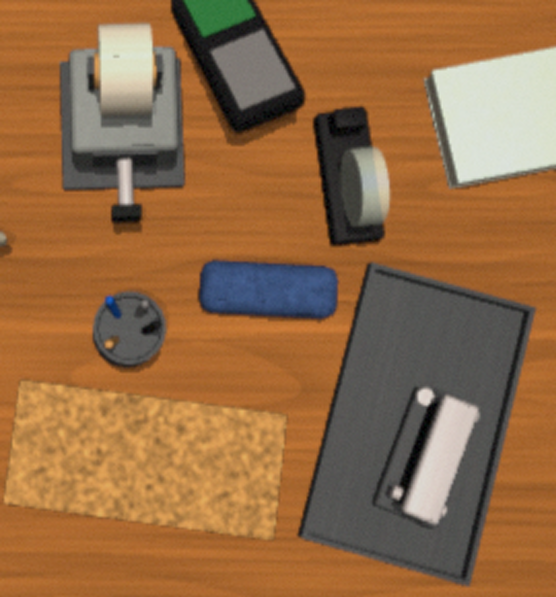

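The first crop shows a grey spine strip on the far (+x) end of every book top, and cream pages reaching the near edge, so all the spines face +x. Thin is upper right, medium left and thick lower right. The second crop shows the pot at crop (128,329), the mat corners, the tray yawed about 15° and the punch lever at about (440,460).

```bash
cat >> h.py <<'E'
def blobs(m,amin=60):
    m=m.astype(np.uint8)*255
    return [k for k in cv2.findContours(m,cv2.RETR_EXTERNAL,cv2.CHAIN_APPROX_NONE)[0] if cv2.contourArea(k)>amin]
def rectw(c,k,z):
    "min-area rectangle of a contour at plane z: centre, (long,short), yaw of long axis deg"
    P=np.array([onz(c,u+.0,v+.0,z)[:2] for u,v in k[:,0].astype(float)])
    (cx,cy),(w,h),a=cv2.minAreaRect((P*1000).astype(np.float32))
    if w<h: w,h,a=h,w,a+90
    return np.round([cx,cy,w,h,(a+90)%180-90],1)
def hsv(c): return [x.astype(int) for x in cv2.split(cv2.cvtColor(c['pixels'],cv2.COLOR_RGB2HSV))]
def win(m,u0,v0,u1,v1):
    w=np.zeros_like(m); w[v0:v1,u0:u1]=m[v0:v1,u0:u1]; return w
E
python3 - <<'E'
from h import *
c=cap('top'); H,S,V=hsv(c)
cream=(V>170)&(S<70)
for n,b,z in(('thick',(165,275,245,360),.165),('medium',(75,260,150,340),.15),('thin',(155,195,205,275),.14)):
    for k in blobs(win(cream,*b)): print(n,rectw(c,k,z))
grey=(S<110)|(V<60)
for k in blobs(win(grey,320,230,365,280)): 
    print('pot',cv2.minEnclosingCircle(k),rectw(c,k,.076),rectw(c,k,0))
for k in blobs(win(grey,420,218,545,385)): print('tray',rectw(c,k,.018))
for k in blobs(win((V>150)&(S<80),465,275,520,355)): print('lever',rectw(c,k,.054))
for k in blobs(win((S<110)|(V<70),305,185,375,208),20): print('foot/pad',rectw(c,k,.066),rectw(c,k,.003), k[:,0].min(0),k[:,0].max(0))
for k in blobs(win(V<60,325,185,355,210),10): print('padblack',rectw(c,k,.066),k[:,0].min(0),k[:,0].max(0))
print('desk/mat hsv',H[320,350],S[320,350],V[320,350],H[420,350],S[420,350],V[420,350])
mat=cv2.medianBlur(((H>=13)&(V>120)&(S>90)).astype(np.uint8),5)
for k in blobs(win(mat,270,265,430,365),800): print('mat',rectw(c,k,.004))
for n,uv in(('footFL',(309,186)),('footFR',(369,185)),('footBL',(280+62/2.06,95+62/2.06)),('footBR',(280+179/2.06,95+45/2.06))): print(n,onz(c,*uv,.004))
E
```

```text
thick [426.2 232.3  98.3  49.2  18.6]
medium [447.6 403.   98.3  36.7  15.6]
thin [568.9 286.2  97.5  24.6   2.7]
pot ((341.6409912109375, 253.97630310058594), 18.65998077392578) [543.8 -15.7  65.1  64.9   0.6] [549.8 -18.6  70.5  70.3   0.6]
tray [ 464.8 -289.9  269.4  162.8  -15.1]
lever [ 430.5 -300.3  111.7   35.3  -21.2]
foot/pad [659.8  -8.6 106.6  34.8 -89.5] [672.5 -10.5 113.8  37.1 -89.5] [311 185] [367 203]
padblack [651.1 -11.6  24.7  13.5 -89.5] [334 195] [347 202]
desk/mat hsv 15 158 173 13 185 168
mat [431.5 -33.2 316.9 194.  -89.3]
footFL [0.68829355 0.05061004 0.004     ]
footFR [ 0.69141177 -0.07120773  0.004     ]
footBL [0.81623956 0.0501738  0.004     ]
footBR [ 0.8344751  -0.06673291  0.004     ]
```

```bash
python3 - <<'E'
from h import *
c=cap('top')
P=np.array([onz(c,280+u/2.06,95+v/2.06,.004) for u,v in((20,380),(287,413),(274,540),(5,503))])[:,:2]
print(P.round(4),P.mean(0).round(4)); d=P[0]-P[1]+P[3]-P[2]; print('mat y-axis angle',np.degrees(np.arctan2(d[1],d[0])),np.linalg.norm(d)/2, np.linalg.norm(P[0]-P[3]))
s=cap('side')
print('padtop side',proj(s,[.646,-.0115,.066]),'pot',proj(s,[.544,-.016,.076]),'punch',proj(s,[.43,-.3,.059]))
E
for i in 1 2; do :; done
python3 -m jog '1 25 -49 0 0;1 25 -49 0 0;1 25 -49 0 0;1 25 -49 0 0;1 25 -49 0 2'
python3 -m jog '1 25 -49 0 0;1 25 -49 0 0;1 25 -49 0 0;1 25 -49 0 0;1 25 -49 0 0'
python3 -m jog '1 23 -49 0 0;1 23 -50 0 0;1 0 0 0 0;1 0 0 0 0'
```

```text
[[ 0.4982  0.0864]
 [ 0.4699 -0.1706]
 [ 0.3503 -0.1572]
 [ 0.3808  0.0986]] [ 0.4248 -0.0357]
mat y-axis angle 83.46595602988316 0.25806089698172285 0.11802297714361318
padtop side (np.float64(292.2690996428406), np.float64(220.49942916318923)) pot (np.float64(337.95663375496684), np.float64(223.26640850892306)) punch (np.float64(402.5257411046078), np.float64(158.03619055167985))
time_s: 0.88
tcp_pos: [0.3739, 0.3268, 0.2307]
ee_rot: [[0.931, -0.364, 0.0], [-0.364, -0.931, 0.0], [0.0, -0.0, -1.0]]
wrist_force: [1.3, -0.2, 0.3]
gripper_width: 0.997
gripper_force: 0.0
time_s: 1.5
tcp_pos: [0.499, 0.0818, 0.2308]
ee_rot: [[0.931, -0.365, 0.001], [-0.365, -0.931, 0.0], [0.0, -0.0, -1.0]]
wrist_force: [0.3, 0.8, 0.2]
gripper_width: 1.003
gripper_force: 0.0
time_s: 2.0
tcp_pos: [0.5441, -0.0157, 0.2302]
ee_rot: [[0.931, -0.366, -0.001], [-0.366, -0.931, 0.0], [-0.001, 0.0, -1.0]]
wrist_force: [0.5, 0.3, 0.3]
gripper_width: 1.003
gripper_force: 0.0
```

```bash

python3 -m jog '1 0 0 -40 0;1 0 0 -40 0;1 0 0 -30 0;1 0 0 -30 0;1 0 0 -20 0'
python3 -m jog '1 0 0 -10 0;0 0 0 0 0;0 0 0 0 0;0 0 0 0 0;0 0 0 0 0'
python3 -m jog '0 0 0 0 0;0 0 0 10 0;0 0 0 20 0;0 0 0 10 0;0 0 0 0 0'
```

```text
time_s: 2.62
tcp_pos: [0.5435, -0.014, 0.0694]
ee_rot: [[0.932, -0.363, -0.001], [-0.363, -0.932, -0.0], [-0.001, 0.001, -1.0]]
wrist_force: [-0.1, -0.6, -0.1]
gripper_width: 1.0
gripper_force: 0.0
time_s: 3.25
tcp_pos: [0.5446, -0.0157, 0.0616]
ee_rot: [[0.931, -0.365, 0.001], [-0.365, -0.931, -0.0], [0.001, -0.0, -1.0]]
wrist_force: [-2.1, 0.7, 5.8]
gripper_width: 0.755
gripper_force: 30.0
time_s: 3.88
tcp_pos: [0.5447, -0.0153, 0.101]
ee_rot: [[0.931, -0.365, 0.001], [-0.365, -0.931, 0.001], [0.001, -0.001, -1.0]]
wrist_force: [-0.8, 0.3, -4.5]
gripper_width: 0.752
gripper_force: 30.0
```

```bash

python3 -m jog '0 -26 13 0 0;0 -26 13 0 0;0 -26 13 0 0;0 -26 13 0 0;0 -25 14 0 0'
python3 -m jog '0 0 0 -15 0;0 0 0 -12 0;0 0 0 -6 0;0 0 0 -2 0;0 0 0 -1 0'
python3 -m jog '1 0 0 0 0;1 0 0 0 0;1 0 0 0 0;1 0 0 30 0;1 0 0 50 0'
python3 -m jog '1 0 -30 30 0;1 2 -50 0 0;1 2 -50 0 0;1 2 -50 0 0;1 2 -50 0 0'
python3 -m jog '1 2 -50 0 0;1 2 -50 0 0;1 3 -21 0 0;1 0 0 0 0;1 0 0 0 0'
python3 - <<'E'
from h import *
cap('side','s1.png')
E
```

```text
time_s: 4.5
tcp_pos: [0.4139, 0.0506, 0.0999]
ee_rot: [[0.931, -0.366, -0.001], [-0.366, -0.931, -0.0], [-0.001, 0.001, -1.0]]
wrist_force: [-0.0, 0.1, -3.0]
gripper_width: 0.752
gripper_force: 30.0
time_s: 5.12
tcp_pos: [0.4151, 0.0501, 0.0656]
ee_rot: [[0.931, -0.365, -0.002], [-0.365, -0.931, -0.001], [-0.001, 0.002, -1.0]]
wrist_force: [-9.3, 1.8, 18.2]
gripper_width: 0.753
gripper_force: 30.0
time_s: 5.75
tcp_pos: [0.4145, 0.0499, 0.1442]
ee_rot: [[0.931, -0.365, -0.004], [-0.365, -0.931, -0.002], [-0.003, 0.004, -1.0]]
wrist_force: [1.4, 1.0, 0.1]
gripper_width: 0.999
gripper_force: 0.0
time_s: 6.38
tcp_pos: [0.4235, -0.1812, 0.1747]
ee_rot: [[0.931, -0.365, 0.001], [-0.365, -0.931, -0.0], [0.001, -0.0, -1.0]]
wrist_force: [1.2, 0.0, 1.2]
gripper_width: 1.005
gripper_force: 0.0
time_s: 7.0
tcp_pos: [0.4301, -0.3, 0.1743]
ee_rot: [[0.931, -0.365, -0.001], [-0.365, -0.931, 0.0], [-0.001, -0.0, -1.0]]
wrist_force: [0.3, 1.2, -0.1]
gripper_width: 1.0
gripper_force: 0.0
```

View pics/s1.png

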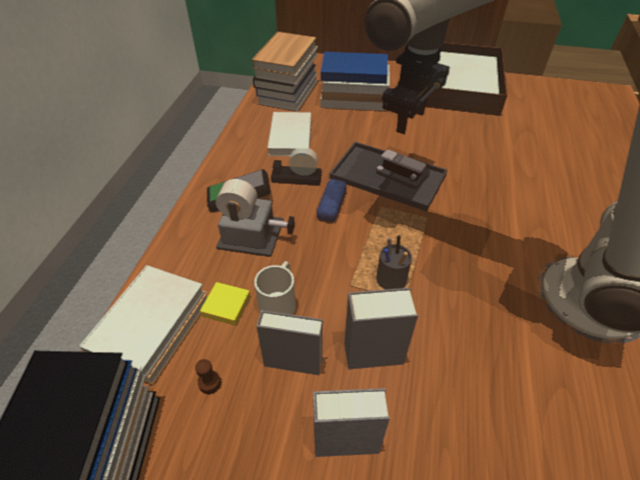

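The pot stands on the mat at (395,265), and the open jaws are above the punch at (402,165).

```bash

python3 -m jog '1 0 0 -40 0;1 0 0 -40 0;1 0 0 -30 0;1 0 0 -20 0;1 0 0 -11 0'
python3 -m jog '1 0 0 0 0;0 0 0 0 0;0 0 0 0 0;0 0 0 0 0;0 0 0 0 0'
python3 -m jog '0 0 0 0 0;0 0 0 0 0;0 0 0 10 0;0 0 0 20 0;0 0 0 20 0'
python3 - <<'E'
from h import *
cap('side','s2.png')
E
```

```text
time_s: 7.68
tcp_pos: [0.4302, -0.2995, 0.0328]
ee_rot: [[0.932, -0.364, -0.001], [-0.364, -0.932, 0.0], [-0.001, 0.0, -1.0]]
wrist_force: [-0.1, 0.4, 0.4]
gripper_width: 1.001
gripper_force: 0.0
time_s: 8.3
tcp_pos: [0.4305, -0.3006, 0.0338]
ee_rot: [[0.931, -0.365, 0.001], [-0.365, -0.931, -0.0], [0.001, -0.0, -1.0]]
wrist_force: [-0.6, -0.7, -0.2]
gripper_width: 0.63
gripper_force: 0.0
time_s: 8.93
tcp_pos: [0.4295, -0.3001, 0.0836]
ee_rot: [[0.931, -0.366, -0.002], [-0.366, -0.931, 0.001], [-0.002, -0.0, -1.0]]
wrist_force: [-0.7, 1.4, -5.1]
gripper_width: 0.389
gripper_force: 30.0
```

View pics/s2.png

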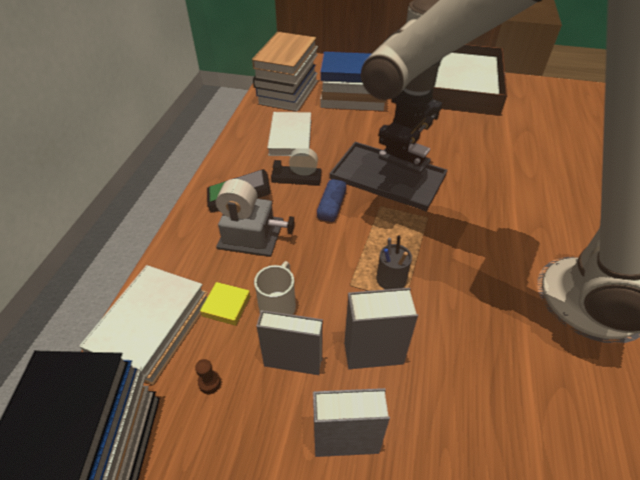

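The punch is held clear of the tray at (402,150).

```bash

python3 -m jog '0 -3 38 0 0;0 -3 38 0 0;0 -3 38 0 0;0 -2 38 0 0;0 -2 38 0 0'
python3 -m jog '0 0 0 -20 0;0 0 0 -20 0;0 0 0 -7 0;0 0 0 -3 0;0 0 0 -1 0'
python3 -m jog '1 0 0 0 0;1 0 0 0 0;1 0 0 0 0;1 0 0 30 0;1 0 0 50 0'
python3 -m jog '1 0 0 50 0;1 0 0 50 0;1 0 0 30 0;1 0 40 0 0;1 0 40 0 0'
python3 - <<'E'
from h import *
cap('side','s3.png')
E
```

```text
time_s: 9.6
tcp_pos: [0.4166, -0.1094, 0.0832]
ee_rot: [[0.931, -0.366, -0.001], [-0.366, -0.931, 0.0], [-0.001, 0.0, -1.0]]
wrist_force: [0.8, -0.1, -4.2]
gripper_width: 0.386
gripper_force: 30.0
time_s: 10.22
tcp_pos: [0.4178, -0.1106, 0.0328]
ee_rot: [[0.931, -0.365, 0.001], [-0.365, -0.931, 0.0], [0.001, -0.0, -1.0]]
wrist_force: [0.7, -0.9, -5.1]
gripper_width: 0.388
gripper_force: 30.0
time_s: 10.85
tcp_pos: [0.4163, -0.1106, 0.1125]
ee_rot: [[0.931, -0.365, -0.004], [-0.365, -0.931, -0.0], [-0.004, 0.002, -1.0]]
wrist_force: [1.8, 0.7, -0.8]
gripper_width: 0.869
gripper_force: 0.0
time_s: 11.48
tcp_pos: [0.4174, -0.0298, 0.2433]
ee_rot: [[0.93, -0.367, 0.002], [-0.367, -0.93, 0.001], [0.002, -0.001, -1.0]]
wrist_force: [0.2, 0.1, 0.1]
gripper_width: 1.001
gripper_force: 0.0
```

View pics/s3.png

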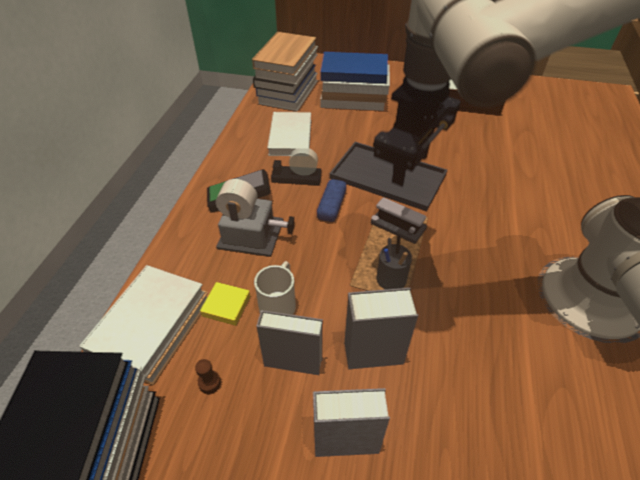

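The punch stands on the mat at (402,218) and the pot is still at (395,265). Next is the thick book.

```bash

python3 -m jog '1 2 50 0 8;1 2 50 0 8;1 2 50 0 8;1 2 50 0 8;1 2 50 0 8'
python3 -m jog '1 1 13 0 0;1 0 0 0 0;1 0 0 -20 0;1 0 0 -30 0;1 0 0 -30 0'
python3 - <<'E'
from h import *
c=cap('top'); H,S,V=hsv(c)
for k in blobs(win((V>170)&(S<70),165,275,245,360)): print('thick',rectw(c,k,.165))
E
python3 -m jog '1 0 0 -30 0;1 0 0 -13 0;1 0 0 0 0;0 0 0 0 0;0 0 0 0 0'
python3 -m jog '0 0 0 0 0;0 0 0 0 0;0 0 0 0 0;0 0 0 5 0;0 0 0 10 0'
```

```text
time_s: 12.15
tcp_pos: [0.4272, 0.2211, 0.2429]
ee_rot: [[0.946, 0.323, 0.001], [0.323, -0.946, 0.0], [0.001, -0.0, -1.0]]
wrist_force: [0.4, 0.0, 0.2]
gripper_width: 1.002
gripper_force: 0.0
time_s: 12.78
tcp_pos: [0.4284, 0.2308, 0.1622]
ee_rot: [[0.949, 0.316, 0.0], [0.316, -0.949, 0.001], [0.001, -0.0, -1.0]]
wrist_force: [-0.8, -0.2, -1.5]
gripper_width: 0.996
gripper_force: 0.0
thick [469.2 246.6  48.6   7.4 -70.8]
time_s: 13.45
tcp_pos: [0.4289, 0.2329, 0.1206]
ee_rot: [[0.948, 0.319, 0.002], [0.319, -0.948, 0.001], [0.002, -0.001, -1.0]]
wrist_force: [0.3, 0.5, 0.4]
gripper_width: 0.855
gripper_force: 0.0
time_s: 14.08
tcp_pos: [0.4271, 0.2314, 0.1334]
ee_rot: [[0.948, 0.318, -0.004], [0.318, -0.948, -0.003], [-0.004, 0.001, -1.0]]
wrist_force: [1.3, 0.7, -7.0]
gripper_width: 0.643
gripper_force: 30.0
```

```bash

python3 -m jog '0 0 0 30 0;0 0 0 40 0;0 0 0 40 -2;0 10 -20 5 -3;0 20 -40 0 -3'
python3 -m jog '0 20 -40 0 -3;0 20 -40 0 -3;0 20 -40 0 -3;0 20 -40 0 0;0 17 -25 0 0'
python3 -m jog '0 0 0 -40 0;0 0 0 -40 0;0 0 0 -30 0;0 0 0 -12 0;0 0 0 -5 0'
python3 -m jog '0 0 0 0 0;0 0 0 0 0'
python3 - <<'E'
from h import *
c=cap('top','t4.png'); s=cap('side','s4.png')
a=cv2.imread('pics/t4.png')[80:280,240:460]; b=cv2.imread('pics/s4.png')[150:350,200:420]
cv2.imwrite('pics/m4.png',cv2.resize(np.hstack([a,b]),None,fx=1.8,fy=1.8,interpolation=cv2.INTER_CUBIC))
E
```

```text
time_s: 14.7
tcp_pos: [0.4582, 0.1728, 0.2504]
ee_rot: [[0.983, 0.184, 0.001], [0.184, -0.983, 0.002], [0.001, -0.002, -1.0]]
wrist_force: [0.3, -0.4, -6.7]
gripper_width: 0.645
gripper_force: 30.0
time_s: 15.32
tcp_pos: [0.5551, -0.0144, 0.2489]
ee_rot: [[1.0, 0.026, -0.002], [0.026, -1.0, 0.0], [-0.002, -0.0, -1.0]]
wrist_force: [0.2, -0.6, -7.3]
gripper_width: 0.64
gripper_force: 30.0
time_s: 15.95
tcp_pos: [0.5556, -0.0125, 0.1224]
ee_rot: [[1.0, 0.028, -0.0], [0.028, -1.0, -0.0], [-0.0, 0.0, -1.0]]
wrist_force: [-0.6, 0.2, -5.9]
gripper_width: 0.641
gripper_force: 30.0
time_s: 16.2
tcp_pos: [0.5562, -0.0123, 0.1239]
ee_rot: [[1.0, 0.028, 0.003], [0.028, -1.0, 0.0], [0.003, -0.0, -1.0]]
wrist_force: [-0.1, -0.0, -6.9]
gripper_width: 0.646
gripper_force: 30.0
```

View pics/m4.png

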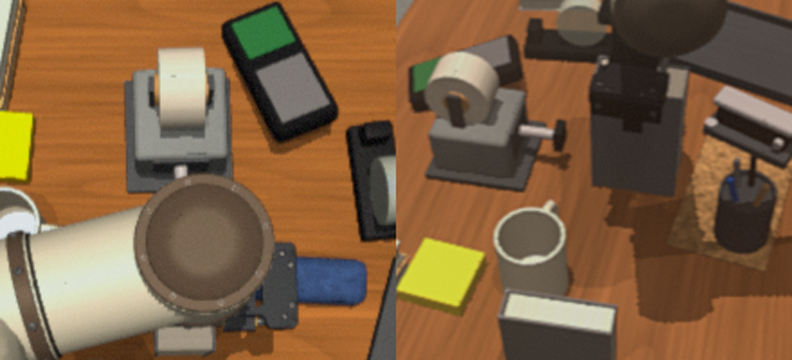

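The right half shows the thick book upright and square, just in front of the pad. The book face is at crop x≈595 and the pad at about (558,133), a gap of roughly 4 cm.

```bash

python3 -m jog '0 10 0 -1 0;0 10 0 -1 0;0 9 0 0 0;0 3 0 0 0;0 0 0 0 0'
for r in 1; do python3 -m jog '0 2 0 0 0;0 0 0 0 0'; done | grep -E 'tcp|wrist'
python3 -m jog '0 2 0 0 0;0 0 0 0 0' | grep -E 'tcp|wrist'
python3 -m jog '0 2 0 0 0;0 0 0 0 0' | grep -E 'tcp|wrist'
python3 -m jog '0 2 0 0 0;0 0 0 0 0' | grep -E 'tcp|wrist'
python3 - <<'E'
from h import *
s=cap('side','s5.png')
print([np.round(proj(s,[x,-.0115,.05]),1) for x in(.646,.656)])
a=cv2.imread('pics/s4.png')[190:250,250:370]; b=cv2.imread('pics/s5.png')[190:250,250:370]
cv2.imwrite('pics/m5.png',cv2.resize(np.vstack([a,b]),None,fx=5,fy=5,interpolation=cv2.INTER_CUBIC))
E
```

```text
time_s: 16.92
tcp_pos: [0.5875, -0.0126, 0.1202]
ee_rot: [[1.0, 0.027, -0.001], [0.027, -1.0, -0.0], [-0.001, 0.0, -1.0]]
wrist_force: [-1.0, 0.8, -5.9]
gripper_width: 0.643
gripper_force: 30.0
tcp_pos: [0.5894, -0.0125, 0.1207]
wrist_force: [0.3, -1.1, -5.6]
tcp_pos: [0.5916, -0.0125, 0.1207]
wrist_force: [0.1, 0.0, -6.4]
tcp_pos: [0.5936, -0.0125, 0.1206]
wrist_force: [0.4, 0.1, -6.9]
tcp_pos: [0.5956, -0.0125, 0.1206]
wrist_force: [0.2, 0.1, -6.1]
[array([292.6, 225.5]), array([288.3, 224.8])]
```

View pics/m5.png

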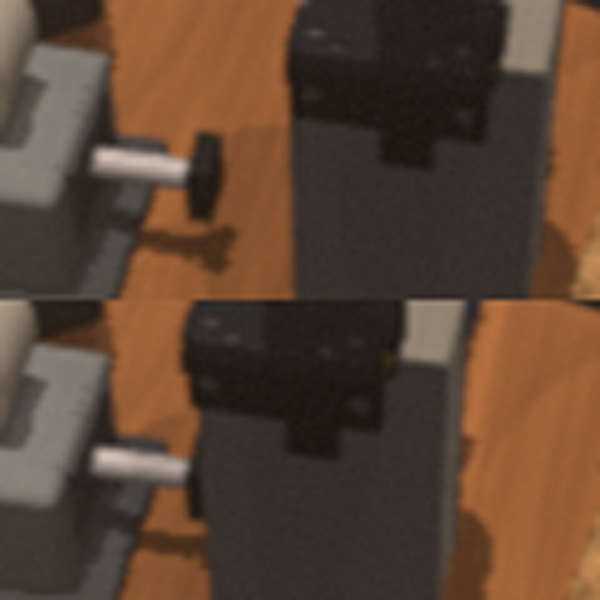

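The pad is still out: its shaft spans the same crop columns, 90 to 190, as before. The book face is about to touch it. I'll continue in small steps.

```bash

python3 -m jog '0 2 0 0 0;0 0 0 0 0;0 0 0 0 0' | grep -E 'tcp|wrist'
python3 -m jog '0 2 0 0 0;0 0 0 0 0;0 0 0 0 0' | grep -E 'tcp|wrist'
python3 -m jog '0 2 0 0 0;0 0 0 0 0;0 0 0 0 0' | grep -E 'tcp|wrist'
python3 -m jog '0 2 0 0 0;0 0 0 0 0;0 0 0 0 0' | grep -E 'tcp|wrist'
python3 - <<'E'
from h import *
s=cap('side','s6.png')
a=cv2.imread('pics/s5.png')[190:250,250:370]; b=cv2.imread('pics/s6.png')[190:250,250:370]
cv2.imwrite('pics/m6.png',cv2.resize(np.vstack([a,b]),None,fx=5,fy=5,interpolation=cv2.INTER_CUBIC))
for f in('s4','s5','s6'):
  g=cv2.imread(f'pics/{f}.png')[218:228,264:296].astype(int).sum(2).max(0); print(f,g)
E
```

```text
tcp_pos: [0.5973, -0.0125, 0.1205]
wrist_force: [-0.5, -0.0, -6.6]
tcp_pos: [0.5992, -0.0125, 0.1205]
wrist_force: [-0.6, 0.6, -6.6]
tcp_pos: [0.6012, -0.0125, 0.1204]
wrist_force: [-1.1, 0.5, -6.1]
tcp_pos: [0.6032, -0.0125, 0.1204]
wrist_force: [-2.0, 0.5, -5.8]
s4 [307 250 201 164 286 459 563 583 575 564 551 553 569 572 573 572 562 564
 550 559 574 576 521 369 259 163 131 130 117 129 193 260]
s5 [309 248 201 162 290 459 569 585 582 571 556 537 516 504 506 508 498 490
 487 498 504 510 461 331 231 159 142 156 155 154 151 155]
s6 [302 254 199 160 287 465 571 584 552 510 485 490 497 506 511 509 504 499
 491 464 368 241 181 152 155 154 152 154 151 153 154 151]
```

```bash

python3 -m jog '0 2 0 0 0;0 0 0 0 0;0 0 0 0 0' | grep -E 'tcp|wrist'
python3 -m jog '0 1.5 0 0 0;0 0 0 0 0;0 0 0 0 0;0 0 0 0 0;0 0 0 0 0' | grep -E 'tcp|wrist'
python3 -m jog '0 0 0 0 0;0 0 0 0 0;0 0 0 0 0' | grep -E 'tcp|wrist'
python3 - <<'E'
from h import *
s=cap('side','s7.png')
for f in('s5','s6','s7'):
  g=cv2.imread(f'pics/{f}.png')[218:228,264:296].astype(int).sum(2).max(0); print(f,g)
f=np.array([r.sense()['wrist_force'] for _ in range(5)]); print(f)
b=cv2.imread('pics/s7.png')[150:310,220:420]
cv2.imwrite('pics/m7.png',cv2.resize(b,None,fx=3.5,fy=3.5,interpolation=cv2.INTER_CUBIC))
E
```

```text
tcp_pos: [0.6052, -0.0125, 0.1204]
wrist_force: [-3.0, 2.1, -6.4]
tcp_pos: [0.6067, -0.0125, 0.1204]
wrist_force: [-3.1, 1.2, -6.2]
tcp_pos: [0.6068, -0.0126, 0.1205]
wrist_force: [-4.1, 0.6, -6.6]
s5 [309 248 201 162 290 459 569 585 582 571 556 537 516 504 506 508 498 490
 487 498 504 510 461 331 231 159 142 156 155 154 151 155]
s6 [302 254 199 160 287 465 571 584 552 510 485 490 497 506 511 509 504 499
 491 464 368 241 181 152 155 154 152 154 151 153 154 151]
s7 [305 250 201 161 291 458 544 533 507 499 484 487 494 508 511 504 504 488
 410 237 193 154 152 155 153 152 153 151 153 151 149 150]
[[-3.26297626  1.07512474 -7.37488221]
 [-3.26297626  1.07512474 -7.37488221]
 [-3.26297626  1.07512474 -7.37488221]
 [-3.26297626  1.07512474 -7.37488221]
 [-3.26297626  1.07512474 -7.37488221]]
```

View pics/m7.png

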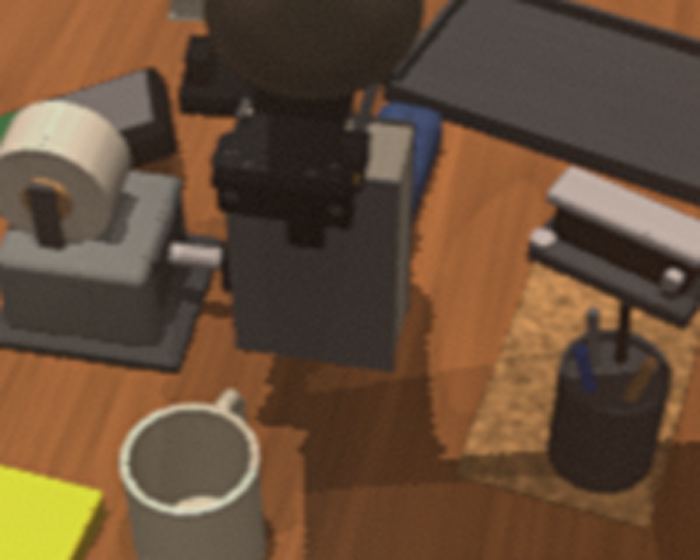

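The pad is in about 1 cm: its shaft now ends near crop (222,258), 4.5 px shorter than at rest. The wrist reads about 3.3 N. The book is upright with its cream fore-edge on the robot side, so the spine press is done. Next is the quarter turn and the cover press.

```bash

python3 -m jog '0 -5 0 0 0;0 -18 0 0 0;0 -20 0 4 0;0 -20 0 4 0;0 0 0 0 -10' | grep -E 'tcp|wrist'
python3 -m jog '0 0 0 0 -10;0 0 0 0 -10;0 0 0 0 -10;0 0 0 0 -10;0 0 0 0 -10' | grep -E 'tcp|wrist'
python3 -m jog '0 0 0 0 -10;0 0 0 0 -10;0 0 0 0 -10;0 20 1 0 0;0 20 0 -4 0' | grep -E 'tcp|wrist|ee'
python3 -m jog '0 15 0 -4 0;0 10 0 0 0;0 5 0 0 0;0 2 0 0 0;0 0 0 0 0' | grep -E 'tcp|wrist|ee'
python3 -m jog '0 2 0 0 0;0 0 0 0 0' | grep -E 'tcp|wrist'
python3 -m jog '0 2 0 0 0;0 0 0 0 0' | grep -E 'tcp|wrist'
python3 -m jog '0 2 0 0 0;0 0 0 0 0' | grep -E 'tcp|wrist'
python3 - <<'E'
from h import *
s=cap('side','s8.png')
for f in('s5','s8'):
  g=cv2.imread(f'pics/{f}.png')[218:228,264:296].astype(int).sum(2).max(0); print(f,g)
b=cv2.imread('pics/s8.png')[150:310,220:420]
cv2.imwrite('pics/m8.png',cv2.resize(b,None,fx=3.5,fy=3.5,interpolation=cv2.INTER_CUBIC))
E
```

```text
tcp_pos: [0.5446, -0.0126, 0.1302]
wrist_force: [-0.2, -0.1, -6.3]
tcp_pos: [0.5462, -0.0125, 0.13]
wrist_force: [0.5, 0.5, -5.9]
tcp_pos: [0.587, -0.0114, 0.1265]
ee_rot: [[0.028, -1.0, 0.008], [-1.0, -0.028, 0.0], [-0.0, -0.008, -1.0]]
wrist_force: [-0.7, -1.0, -6.5]
tcp_pos: [0.6157, -0.0115, 0.1206]
ee_rot: [[0.028, -1.0, -0.0], [-1.0, -0.028, 0.0], [-0.0, 0.0, -1.0]]
wrist_force: [1.2, -0.6, -6.0]
tcp_pos: [0.618, -0.0115, 0.1207]
wrist_force: [-0.1, -0.3, -6.2]
tcp_pos: [0.6201, -0.0115, 0.1205]
wrist_force: [0.0, 0.3, -7.1]
tcp_pos: [0.6218, -0.0115, 0.1205]
wrist_force: [-0.4, 0.3, -6.7]
s5 [309 248 201 162 290 459 569 585 582 571 556 537 516 504 506 508 498 490
 487 498 504 510 461 331 231 159 142 156 155 154 151 155]
s8 [270 221 154 140 214 275 279 278 276 272 268 269 271 273 276 273 271 273
 271 271 246 196 214 257 265 263 262 264 263 263 262 258]
```

View pics/m8.png

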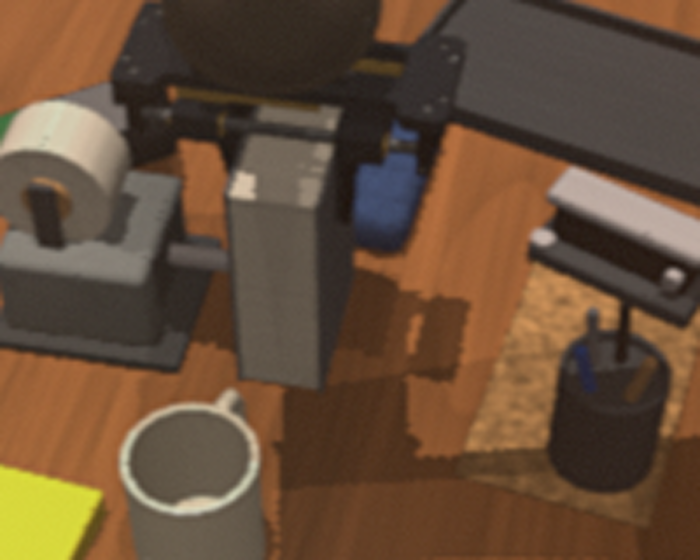

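The cream fore-edge now faces the camera and the cover is at the pad, with the shaft ending near crop (228,255). The book stands upright and I'll press on.

```bash

python3 -m jog '0 2 0 0 0;0 0 0 0 0' | grep -E 'tcp|wrist'
python3 -m jog '0 2 0 0 0;0 0 0 0 0' | grep -E 'tcp|wrist'
python3 -m jog '0 2 0 0 0;0 0 0 0 0' | grep -E 'tcp|wrist'
python3 -m jog '0 2 0 0 0;0 0 0 0 0' | grep -E 'tcp|wrist'
python3 -m jog '0 1.5 0 0 0;0 0 0 0 0;0 0 0 0 0' | grep -E 'tcp|wrist'
python3 -m jog '0 0 0 0 0;0 0 0 0 0;0 0 0 0 0' | grep -E 'tcp|wrist'
python3 - <<'E'
from h import *
s=cap('side','s9.png')
for f in('s8','s9'):
  g=cv2.imread(f'pics/{f}.png')[218:228,264:296].astype(int).sum(2); print(f,g.max(0),g.min(0))
E
```

```text
tcp_pos: [0.6237, -0.0115, 0.1204]
wrist_force: [-1.9, 0.5, -6.3]
tcp_pos: [0.6257, -0.0115, 0.1204]
wrist_force: [-2.9, 1.1, -6.7]
tcp_pos: [0.6276, -0.0114, 0.1204]
wrist_force: [-2.3, 1.6, -6.8]
tcp_pos: [0.6296, -0.0114, 0.1204]
wrist_force: [-3.2, 1.6, -5.6]
tcp_pos: [0.6311, -0.0114, 0.1204]
wrist_force: [-3.6, 2.4, -6.8]
tcp_pos: [0.6312, -0.0115, 0.1203]
wrist_force: [-3.6, 1.9, -6.9]
s8 [270 221 154 140 214 275 279 278 276 272 268 269 271 273 276 273 271 273
 271 271 246 196 214 257 265 263 262 264 263 263 262 258] [112 105 101 106 107 105 112 102 121 123 128 130 130 134 141 138 142 162
 176 186 182 168 180 223 258 254 254 256 255 258 252 247]
s9 [173 150 125 142 208 276 280 276 276 272 268 272 271 274 276 273 228 188
 237 259 266 262 265 262 261 263 260 257 251 252 251 251] [105 101 100 105 105 107 106 105 121 124 129 127 132 134 137 140 136 144
 199 249 256 254 255 256 255 257 250 245 244 242 243 245]
```

The cover press also went in about 1 cm, at 3.6 N and held 0.6 s. Next the thick book goes to the tray.

```bash

python3 -m jog '0 -10 0 0 0;0 -30 0 10 0;0 -40 0 20 0;0 0 0 40 0;0 0 -20 0 0' | grep -E 'tcp|wrist'
python3 -m jog '0 -1 -40 0 -3;0 -1 -40 0 -3;0 -1 -40 0 -3;0 -1 -40 0 -3;0 -2 -40 0 -3' | grep -E 'tcp|wrist'
python3 -m jog '0 -2 -40 0 -1.5;0 -1 -39 0 0;0 0 0 0 0;0 0 0 -30 0;0 0 0 -20 0' | grep -E 'tcp|wrist|ee'
python3 -m jog '0 0 0 -10 0;0 0 0 -4 0;0 0 0 -1 0;0 0 0 0 0' | grep -E 'tcp|wrist|ee'
python3 - <<'E'
from h import *
s=cap('side','s10.png')
b=cv2.imread('pics/s10.png')[60:240,280:500]
cv2.imwrite('pics/m10.png',cv2.resize(b,None,fx=3,fy=3,interpolation=cv2.INTER_CUBIC))
E
```

```text
tcp_pos: [0.5558, -0.0311, 0.1961]
wrist_force: [2.0, 0.1, -6.0]
tcp_pos: [0.5453, -0.2341, 0.1895]
wrist_force: [0.3, 0.6, -6.3]
tcp_pos: [0.5414, -0.3107, 0.1382]
ee_rot: [[-0.259, -0.966, -0.001], [-0.966, 0.259, 0.001], [-0.0, 0.002, -1.0]]
wrist_force: [0.2, -0.6, -6.4]
tcp_pos: [0.543, -0.3107, 0.1264]
ee_rot: [[-0.257, -0.966, 0.002], [-0.966, 0.257, -0.001], [0.0, -0.002, -1.0]]
wrist_force: [0.7, 0.1, -7.2]
```

View pics/m10.png

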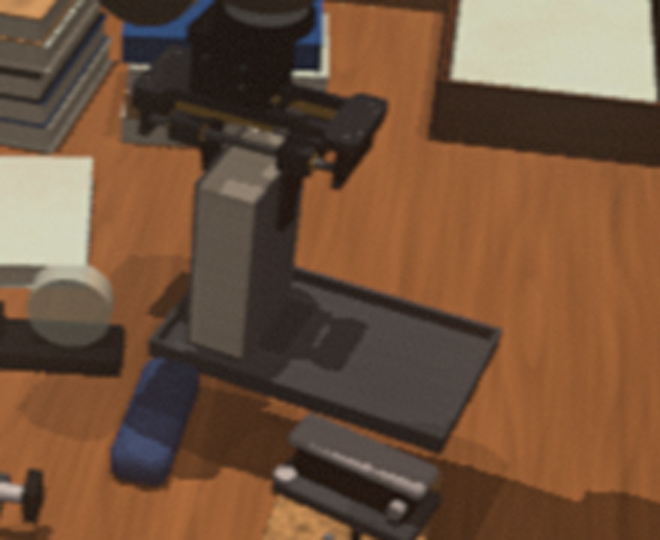

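The thick book stands inside the tray at its far end, upright around crop (240,270). Releasing it and going for the medium book.

```bash

python3 -m jog '0 0 0 -0.5 0;1 0 0 0 0;1 0 0 0 0;1 0 0 0 0;1 0 0 20 0' | grep -E 'tcp|wrist'
python3 -m jog '1 0 0 40 0;1 0 0 55 0;1 -5 50 0 8;1 -7 51 0 8.5;1 -7 51 0 8.5' | grep -E 'tcp|wrist'
python3 -m jog '1 -7 51 0 9;1 -7 51 0 9;1 -7 51 0 9;1 -7 51 0 9;1 -7 51 0 9' | grep -E 'tcp|wrist'
python3 -m jog '1 -7 51 0 9;1 -7 51 0 9;1 -7 51 0 9;1 -6 51 0 9;1 -6 51 0 9' | grep -E 'tcp|wrist'
python3 -m jog '1 -6 51 0 5.5;1 0 0 0 0;1 0 0 0 0' | grep -E 'tcp|wrist|ee'
python3 - <<'E'
from h import *
c=cap('top'); H,S,V=hsv(c); g=(S<110)|(V<60)
for k in blobs(win(g,395,210,560,385),800): print('tray blob',cv2.boundingRect(k))
for k in blobs(win((V>150)&(S<70),440,200,560,385)): print('thick',rectw(c,k,.17))
s=r.sense(); print(s['joints'].round(1))
E
```

```text
tcp_pos: [0.5416, -0.3102, 0.1441]
wrist_force: [-0.1, -0.2, 0.2]
tcp_pos: [0.5233, -0.1573, 0.2408]
wrist_force: [1.0, -0.1, -0.6]
tcp_pos: [0.4882, 0.0982, 0.2409]
wrist_force: [0.4, 0.0, -0.2]
tcp_pos: [0.4552, 0.3533, 0.2408]
wrist_force: [0.7, -0.1, 0.1]
tcp_pos: [0.4493, 0.4022, 0.2401]
ee_rot: [[0.963, 0.268, -0.0], [0.268, -0.963, -0.0], [-0.0, 0.0, -1.0]]
wrist_force: [-0.3, -0.6, 0.5]
tray blob (425, 223, 133, 156)
thick [ 543.5 -306.4   99.1   51.7   75.3]
[ 57.2  19.5  -1.9   0.  -68.5  48.4]
```

```bash

python3 -m jog '1 0 1 -40 0;1 0 0 -40 0;1 0 0 -30 0;1 0 0 -18 0;1 0 0 0 0' | grep -E 'tcp|wrist'
python3 -m jog '0 0 0 0 0;0 0 0 0 0;0 0 0 0 0;0 0 0 0 0;0 0 0 0 0' | grep -E 'tcp|wrist|grip'
python3 -m jog '0 0 0 5 0;0 0 0 25 0;0 0 0 40 0;0 0 0 40 0;0 0 0 40 0' | grep -E 'tcp|wrist|grip'
python3 -m jog '0 0 -30 0 0;0 0 -45 0 -2;0 0 -45 0 -3;0 0 -45 0 -3;0 15 -45 0 -3' | grep -E 'tcp|wrist'
python3 -m jog '0 25 -45 0 -3;0 25 -45 0 0;0 25 -45 0 0;0 16 -45 0 0;0 0 -25 0 0' | grep -E 'tcp|wrist'
python3 -m jog '0 0 0 -40 0;0 0 0 -40 0;0 0 0 -40 0;0 0 0 -20 0;0 0 0 -9 0' | grep -E 'tcp|wrist|ee'
python3 -m jog '0 10 0 0 0;0 10 0 0 0;0 10 0 0 0;0 5 0 0 0;0 0 0 0 0' | grep -E 'tcp|wrist|ee'
python3 - <<'E'
from h import *
s=cap('side','s11.png')
g=cv2.imread('pics/s11.png')[218:228,264:296].astype(int).sum(2).max(0); print(g)
b=cv2.imread('pics/s11.png')[150:310,220:420]
cv2.imwrite('pics/m11.png',cv2.resize(b,None,fx=3.5,fy=3.5,interpolation=cv2.INTER_CUBIC))
E
```

```text
tcp_pos: [0.4493, 0.4015, 0.1111]
wrist_force: [-0.1, 0.4, -0.3]
tcp_pos: [0.4494, 0.4036, 0.1122]
wrist_force: [-0.2, -0.8, -0.2]
gripper_width: 0.516
gripper_force: 0.0
tcp_pos: [0.4487, 0.4029, 0.2621]
wrist_force: [-0.6, 0.7, -5.1]
gripper_width: 0.501
gripper_force: 30.0
tcp_pos: [0.4629, 0.1918, 0.2614]
wrist_force: [0.6, 1.3, -3.7]
tcp_pos: [0.5553, -0.0136, 0.2605]
wrist_force: [-0.3, 1.1, -5.3]
tcp_pos: [0.5534, -0.0121, 0.1122]
ee_rot: [[1.0, 0.028, -0.006], [0.028, -1.0, -0.002], [-0.006, 0.002, -1.0]]
wrist_force: [-13.1, 2.9, 27.5]
tcp_pos: [0.5907, -0.0115, 0.1128]
ee_rot: [[1.0, 0.027, -0.0], [0.027, -1.0, -0.0], [-0.0, -0.0, -1.0]]
wrist_force: [0.1, 0.5, -5.2]
[306 254 207 162 284 463 569 582 577 570 558 555 566 575 552 512 494 493
 481 496 509 508 459 332 231 148 116 122 149 173 177 177]
```

View pics/m11.png

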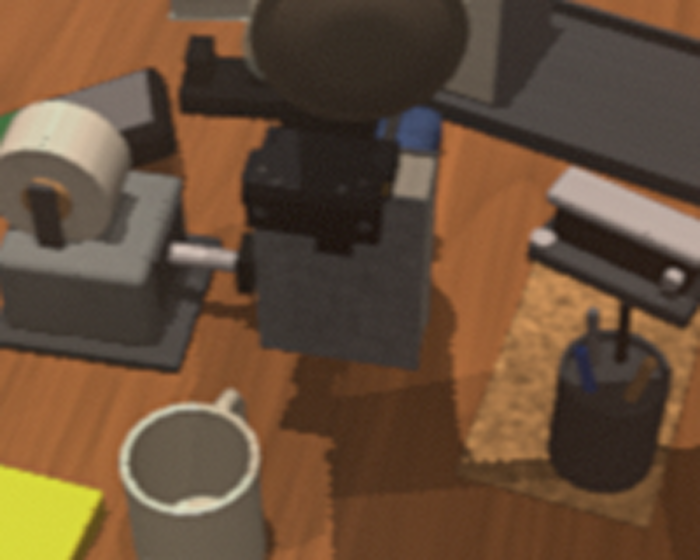

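The medium book is upright and square to the pad with a small gap: its face is at crop x≈258 and the pad at 245. I'll do the press, retreat, quarter turn and cover press the same way.

```bash

python3 -m jog '0 3 0 0 0;0 2 0 0 0;0 2 0 0 0;0 0 0 0 0' | grep -E 'tcp|wrist'
python3 -m jog '0 2 0 0 0;0 0 0 0 0;0 0 0 0 0' | grep -E 'wrist'
python3 -m jog '0 2 0 0 0;0 0 0 0 0;0 0 0 0 0' | grep -E 'wrist'
python3 -m jog '0 2 0 0 0;0 0 0 0 0;0 0 0 0 0' | grep -E 'wrist'
python3 -m jog '0 2 0 0 0;0 0 0 0 0;0 0 0 0 0' | grep -E 'tcp|wrist'
python3 - <<'E'
from h import *
s=cap('side','s12.png')
g=cv2.imread('pics/s12.png')[218:228,264:296].astype(int).sum(2).max(0); print(g)
E
```

```text
tcp_pos: [0.5974, -0.0115, 0.113]
wrist_force: [0.3, 0.3, -4.8]
wrist_force: [-1.2, -0.2, -2.8]
wrist_force: [-1.5, 1.3, -4.0]
wrist_force: [-2.6, 0.7, -4.4]
tcp_pos: [0.6052, -0.0115, 0.1129]
wrist_force: [-2.6, 1.5, -4.4]
[310 251 202 164 286 466 574 579 547 508 485 487 498 506 512 510 504 495
 450 324 211 168 157 174 175 172 175 176 180 179 180 173]
```

```bash

python3 -m jog '0 1.5 0 0 0;0 0 0 0 0;0 0 0 0 0;0 0 0 0 0;0 0 0 0 0' | grep -E 'tcp|wrist'
python3 -m jog '0 0 0 0 0;0 0 0 0 0;0 0 0 0 0' | grep -E 'wrist'
python3 - <<'E'
from h import *
s=cap('side','s13.png')
g=cv2.imread('pics/s13.png')[218:228,264:296].astype(int).sum(2).max(0); print(g)
E
python3 -m jog '0 -5 0 0 0;0 -18 0 0 0;0 -20 0 4 0;0 -20 0 4 0;0 0 0 0 -10' | grep -E 'tcp|wrist'
python3 -m jog '0 0 0 0 -10;0 0 0 0 -10;0 0 0 0 -10;0 0 0 0 -10;0 0 0 0 -10' | grep -E 'wrist'
python3 -m jog '0 0 0 0 -10;0 0 0 0 -10;0 0 0 0 -10;0 20 0 0 0;0 20 0 -4 0' | grep -E 'tcp|wrist|ee'
python3 -m jog '0 15 0 -4 0;0 10 0 0 0;0 6 0 0 0;0 4 0 0 0;0 2 0 0 0' | grep -E 'tcp|wrist|ee'
python3 -m jog '0 2 0 0 0;0 0 0 0 0;0 0 0 0 0' | grep -E 'tcp|wrist'
python3 -m jog '0 2 0 0 0;0 0 0 0 0;0 0 0 0 0' | grep -E 'tcp|wrist'
python3 -m jog '0 2 0 0 0;0 0 0 0 0;0 0 0 0 0' | grep -E 'tcp|wrist'
python3 - <<'E'
from h import *
s=cap('side','s14.png')
g=cv2.imread('pics/s14.png')[218:228,264:296].astype(int).sum(2).max(0); print(g)
E
```

```text
tcp_pos: [0.6067, -0.0115, 0.1129]
wrist_force: [-3.2, 1.4, -4.4]
wrist_force: [-3.8, 1.5, -4.9]
[308 249 204 168 288 464 567 556 519 499 485 484 500 502 510 510 506 488
 403 241 182 165 170 176 173 174 175 179 179 184 175 172]
tcp_pos: [0.5449, -0.0117, 0.1228]
wrist_force: [0.5, 0.3, -4.9]
wrist_force: [-0.5, 0.6, -4.5]
tcp_pos: [0.5872, -0.0116, 0.1191]
ee_rot: [[0.028, -1.0, 0.008], [-1.0, -0.028, 0.0], [-0.0, -0.008, -1.0]]
wrist_force: [0.6, 0.6, -4.7]
tcp_pos: [0.6209, -0.0115, 0.1132]
ee_rot: [[0.028, -1.0, 0.0], [-1.0, -0.028, 0.0], [-0.0, -0.0, -1.0]]
wrist_force: [-0.7, -0.6, -4.3]
tcp_pos: [0.6227, -0.0115, 0.1131]
wrist_force: [-0.4, -0.1, -2.9]
tcp_pos: [0.6249, -0.0115, 0.1131]
wrist_force: [0.4, 0.3, -4.8]
tcp_pos: [0.6268, -0.0115, 0.113]
wrist_force: [-0.5, 1.2, -4.5]
[188 143 123 142 212 265 287 278 274 273 269 275 274 275 277 273 274 269
 271 271 272 241 206 234 261 266 263 264 261 258 252 255]
```

```bash

python3 -m jog '0 2 0 0 0;0 0 0 0 0' | grep -E 'wrist'
python3 -m jog '0 2 0 0 0;0 0 0 0 0' | grep -E 'wrist'
python3 -m jog '0 2 0 0 0;0 0 0 0 0' | grep -E 'wrist'
python3 -m jog '0 2 0 0 0;0 0 0 0 0' | grep -E 'wrist'
python3 -m jog '0 2 0 0 0;0 0 0 0 0;0 0 0 0 0;0 0 0 0 0;0 0 0 0 0' | grep -E 'tcp|wrist'
python3 -m jog '0 0 0 0 0;0 0 0 0 0;0 0 0 0 0' | grep -E 'tcp|wrist'
python3 - <<'E'
from h import *
s=cap('side','s15.png')
g=cv2.imread('pics/s15.png')[218:228,264:296].astype(int).sum(2).max(0); print(g)
f=r.sense()['wrist_force']; print(f)
b=cv2.imread('pics/s15.png')[150:310,220:420]
cv2.imwrite('pics/m15.png',cv2.resize(b,None,fx=3.5,fy=3.5,interpolation=cv2.INTER_CUBIC))
E
```

```text
wrist_force: [-0.8, 0.2, -4.6]
wrist_force: [-1.2, 0.6, -3.8]
wrist_force: [-1.8, 1.0, -2.5]
wrist_force: [-2.0, 1.5, -3.7]
tcp_pos: [0.6367, -0.0115, 0.1129]
wrist_force: [-5.0, 1.3, -3.3]
tcp_pos: [0.6368, -0.0115, 0.1129]
wrist_force: [-3.1, 2.0, -5.7]
[175 146 122 136 212 274 283 273 274 274 269 272 275 275 276 270 250 210
 222 263 269 262 262 260 259 254 252 252 252 252 257 256]
[-4.06116898  1.34226414 -5.17128344]
```

View pics/m15.png

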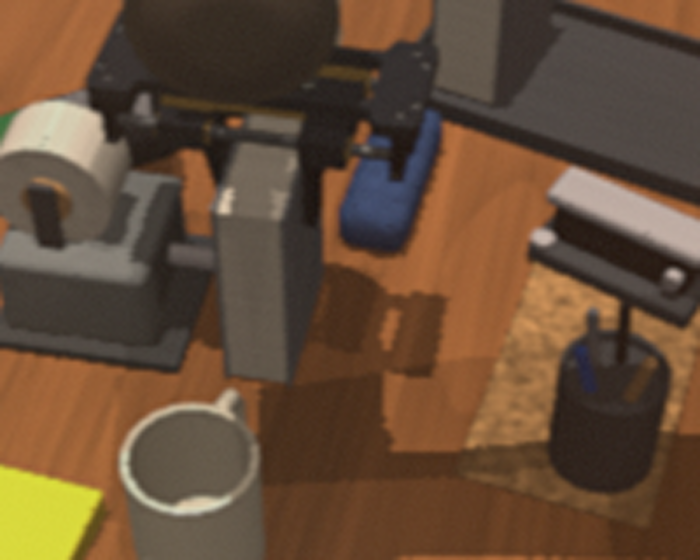

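The medium book's cover has the pad pushed in about 1 cm, at about 3 to 4 N. The book is upright and the mug and case are where they were. Next, the tray.

```bash

python3 -m jog '0 -10 0 0 0;0 -30 0 10 0;0 -40 0 20 0;0 0 0 40 0;0 0 -20 15 0' | grep -E 'tcp|wrist'
python3 -m jog '0 -4 -40 0 -3;0 -4 -40 0 -3;0 -27 -40 0 -3;0 -27 -40 0 -3;0 -26 -40 0 -3' | grep -E 'tcp|wrist'
python3 -m jog '0 -14 -40 0 -1.5;0 0 -15 0 0;0 0 0 0 0;0 0 0 -40 0;0 0 0 -30 0' | grep -E 'tcp|wrist|ee'
python3 -m jog '0 0 0 -5 0;0 0 0 -3 0;0 0 0 -1 0;0 0 0 -1 0;0 0 0 0 0' | grep -E 'tcp|wrist|ee'
python3 - <<'E'
from h import *
s=cap('side','s16.png')
b=cv2.imread('pics/s16.png')[60:240,280:500]
cv2.imwrite('pics/m16.png',cv2.resize(b,None,fx=3,fy=3,interpolation=cv2.INTER_CUBIC))
E
```

```text
tcp_pos: [0.5599, -0.0313, 0.2025]
wrist_force: [1.4, 0.3, -4.3]
tcp_pos: [0.4684, -0.234, 0.1982]
wrist_force: [0.5, -0.5, -4.0]
tcp_pos: [0.4552, -0.2858, 0.1269]
ee_rot: [[-0.257, -0.966, 0.0], [-0.966, 0.257, 0.0], [-0.0, -0.0, -1.0]]
wrist_force: [0.9, -0.6, -5.6]
tcp_pos: [0.4552, -0.2866, 0.1186]
ee_rot: [[-0.257, -0.966, 0.001], [-0.966, 0.257, -0.0], [0.0, -0.001, -1.0]]
wrist_force: [1.4, 0.5, -4.0]
```

View pics/m16.png

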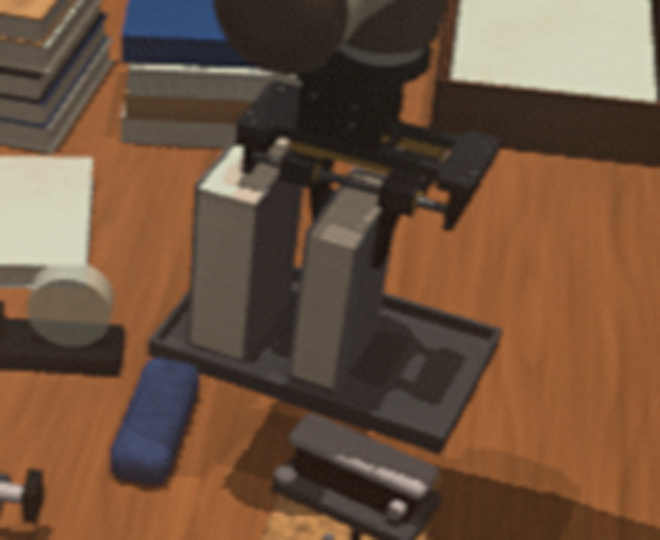

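The medium book stands in the tray beside the thick one with a clear gap. I'll open the jaws partway, rise and go for the thin book.

```bash

python3 -m jog '0 0 0 -0.5 0;0.72 0 0 0 0;0.72 0 0 0 0;0.72 0 0 0 0;0.72 0 0 20 0' | grep -E 'tcp|wrist'
python3 -m jog '0.72 0 0 40 0;1 0 0 60 0;1 9 48 0 8;1 10 48 0 9;1 10 48 0 9' | grep -E 'tcp|wrist'
python3 -m jog '1 10 48 0 9;1 10 48 0 9;1 10 48 0 9;1 10 48 0 9;1 10 48 0 9' | grep -E 'tcp|wrist'
python3 -m jog '1 10 48 0 9;1 10 48 0 9;1 10 48 0 9;1 6 45 0 9.5;1 0 0 0 0' | grep -E 'tcp|wrist'
python3 -m jog '1 0 0 0 0' | grep -E 'tcp|wrist|ee'
python3 - <<'E'
from h import *
c=cap('top'); H,S,V=hsv(c)
for k in blobs(win((V>150)&(S<70),420,200,560,385)): print('book@.155',rectw(c,k,.155))
E
```

```text
tcp_pos: [0.454, -0.2862, 0.1366]
wrist_force: [-0.8, -0.6, 0.9]
tcp_pos: [0.4841, -0.1413, 0.2381]
wrist_force: [0.7, -0.1, -0.2]
tcp_pos: [0.5342, 0.0991, 0.238]
wrist_force: [-0.2, -0.2, 0.5]
tcp_pos: [0.5699, 0.2894, 0.2367]
wrist_force: [-0.9, -0.8, -0.9]
tcp_pos: [0.5697, 0.2863, 0.2374]
ee_rot: [[0.999, 0.044, -0.0], [0.044, -0.999, -0.001], [-0.0, 0.001, -1.0]]
wrist_force: [0.4, 0.4, 0.1]
book@.155 [ 455.9 -285.1  104.8   43.    74.6]
book@.155 [ 545.8 -312.5  100.9   55.1   75.1]
```

```bash

python3 -m jog '1 0 0 -40 0;1 0 0 -40 0;1 0 0 -35 0;1 0 0 -22 0;1 0 0 0 0' | grep -E 'tcp|wrist'
python3 -m jog '0 0 0 0 0;0 0 0 0 0;0 0 0 0 0;0 0 0 0 0;0 0 0 0 0' | grep -E 'tcp|wrist|grip'
python3 -m jog '0 0 0 5 0;0 0 0 25 0;0 0 0 40 0;0 0 0 40 0;0 0 0 25 0' | grep -E 'tcp|wrist|grip'
python3 -m jog '0 -3 -30 0 0;0 -3 -45 0 -1;0 -3 -45 0 0;0 -3 -45 0 0;0 -3 -45 0 0' | grep -E 'tcp|wrist'
python3 -m jog '0 0 -45 0 0;0 0 -43 0 0;0 0 0 0 0;0 0 0 -40 0;0 0 0 -40 0' | grep -E 'tcp|wrist'
python3 -m jog '0 0 0 -35 0;0 0 0 -13 0;0 0 0 -5 0;0 0 0 0 0;0 0 0 0 0' | grep -E 'tcp|wrist|ee'
python3 -m jog '0 10 0 -1 0;0 10 0 0 0;0 10 0 0 0;0 5 0 0 0;0 0 0 0 0' | grep -E 'tcp|wrist|ee'
python3 - <<'E'
from h import *
s=cap('side','s17.png')
g=cv2.imread('pics/s17.png')[218:228,264:296].astype(int).sum(2).max(0); print(g)
b=cv2.imread('pics/s17.png')[150:310,220:420]
cv2.imwrite('pics/m17.png',cv2.resize(b,None,fx=3.5,fy=3.5,interpolation=cv2.INTER_CUBIC))
E
```

```text
tcp_pos: [0.569, 0.2845, 0.0991]
wrist_force: [-1.0, 0.0, 0.6]
tcp_pos: [0.5699, 0.2866, 0.1007]
wrist_force: [-0.1, -0.2, -0.1]
gripper_width: 0.517
gripper_force: 0.0
tcp_pos: [0.57, 0.2867, 0.2374]
wrist_force: [0.1, -0.6, -3.9]
gripper_width: 0.365
gripper_force: 30.0
tcp_pos: [0.5539, 0.0751, 0.2349]
wrist_force: [1.0, -1.4, -2.7]
tcp_pos: [0.5547, -0.011, 0.1547]
wrist_force: [0.4, 0.2, -3.1]
tcp_pos: [0.5539, -0.0112, 0.1083]
ee_rot: [[1.0, 0.03, -0.001], [0.03, -1.0, -0.001], [-0.001, 0.001, -1.0]]
wrist_force: [-14.7, 2.5, 26.2]
tcp_pos: [0.5939, -0.01, 0.1093]
ee_rot: [[0.999, 0.031, 0.011], [0.031, -1.0, 0.001], [0.011, -0.0, -1.0]]
wrist_force: [-6.4, 3.4, 24.1]
[302 251 198 165 282 457 564 576 572 560 553 550 559 568 547 509 492 483
 481 489 501 502 454 325 227 150 116 113 111 125 194 262]
```

View pics/m17.png

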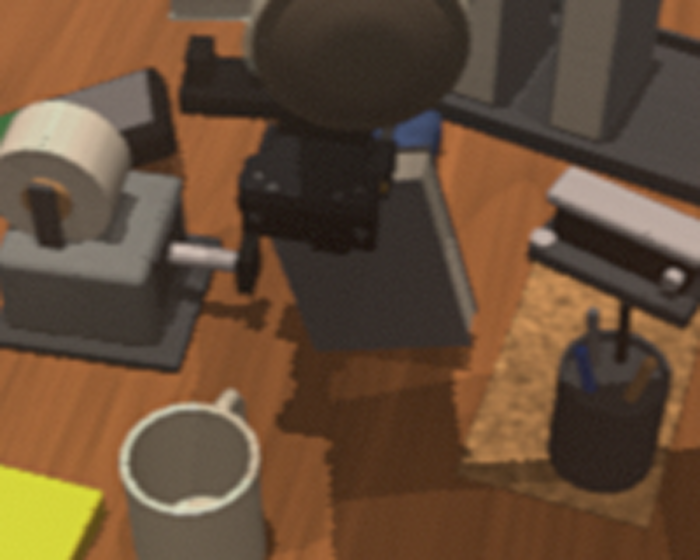

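The thin book was gripped late, so it sits low in the jaws. It dragged on the desk and now leans, with its foot lagging toward crop (320–470,347). The pad is untouched. I'll back off, let it settle upright and regrasp.

```bash

python3 -m jog '0 -5 0 3 0;0 -5 0 3 0;0 -5 0 0 0;0 -5 0 0 0;0 0 0 0 0' | grep -E 'tcp|wrist|ee'
python3 - <<'E'
from h import *
s=cap('side','s18.png')
m=win(hsv(s)[2]<75,220,150,420,310)
b=cv2.imread('pics/s18.png')[150:310,220:420]
# book edge slopes: fit lower cover outline
g=cv2.Canny(cv2.cvtColor(b,cv2.COLOR_BGR2GRAY),40,100)
L=cv2.HoughLinesP(g,1,np.pi/360,18,minLineLength=18,maxLineGap=3)
for l in L[:,0]:
    if 60<l[0]<150 and l[1]>60 or 60<l[2]<150 and l[3]>60: print(l,round(np.degrees(np.arctan2(l[3]-l[1],l[2]-l[0])),1))
for p in((.54,.005,0),(.54,.005,.1),(.6,.005,0)): print(np.round(np.array(proj(s,p))-[220,150],1))
E
```

```text
tcp_pos: [0.5703, -0.0112, 0.1082]
ee_rot: [[1.0, 0.028, 0.002], [0.028, -1.0, 0.0], [0.002, -0.0, -1.0]]
wrist_force: [3.6, 1.8, 6.5]
[ 81  68 100  72] 11.9
[136  52 143  89] 79.3
[45 68 67 72] 10.3
[127 141 145 141] 0.0
[145  95 152  75] -70.7
[121 103 139 106] 9.5
[143 109 164 111] 5.4
[132  52 135  70] 80.5
[111 103 130 105] 6.0
[ 66 111  73 136] 74.4
[ 48 115  66 114] -3.2
[134  62 138  86] 80.5
[116.7 103.5]
[118.3  72.5]
[91. 99.]
```

```bash

python3 -m jog '0 0 0 3 0;0 0 0 0 0;0.55 0 0 0 0;0.55 0 0 0 0;0.55 0 0 0 0' | grep -E 'tcp|wrist|grip'
python3 -m jog '0.7 0 0 0 0;0.7 0 0 0 0;0.7 0 0 0 0' | grep -E 'tcp|wrist'
python3 - <<'E'
from h import *
s=cap('side','s18.png')
b=cv2.imread('pics/s18.png')[150:310,220:420]
cv2.imwrite('pics/m18.png',cv2.resize(b,None,fx=3.5,fy=3.5,interpolation=cv2.INTER_CUBIC))
E
```

```text
tcp_pos: [0.5698, -0.0116, 0.1104]
wrist_force: [-0.9, 0.5, 0.1]
gripper_width: 0.534
gripper_force: 0.0
tcp_pos: [0.5699, -0.0115, 0.1106]
wrist_force: [0.1, -0.0, 0.4]
```

View pics/m18.png

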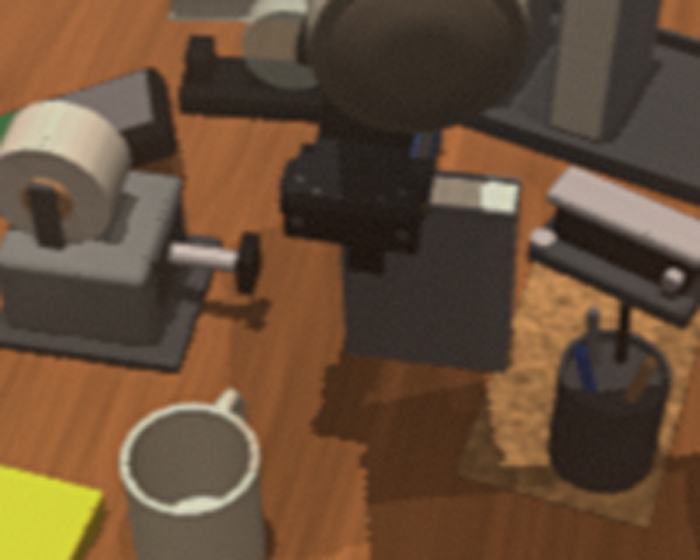

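The thin book has settled upright behind the jaws, with its foot corners near crop (345,352) and (508,370). I'm now past the picture-viewing limit (17 against 14), so from here I measure numerically only.

```bash

python3 - <<'E'
from h import *
s=cap('side')
a=onz(s,220+345/3.5,150+352/3.5,0);b=onz(s,220+508/3.5,150+370/3.5,0)
print(a.round(4),b.round(4),np.linalg.norm(a-b),np.degrees(np.arctan2(a[1]-b[1],a[0]-b[0])))
c=cap('top');H,S,V=hsv(c)
for k in blobs(win((V>140)&(S<80),300,200,380,330),15): print(cv2.boundingRect(k),rectw(c,k,.14))
b=s['pixels'][150:310,220:420]; g=cv2.Canny(cv2.cvtColor(b,cv2.COLOR_RGB2GRAY),40,100)
for l in cv2.HoughLinesP(g,1,np.pi/360,18,minLineLength=18,maxLineGap=3)[:,0]:
    if 90<l[0]<152 and 50<l[1]<115: print(l,round(np.degrees(np.arctan2(l[3]-l[1],l[2]-l[0])),1))
E
```

```text
[0.5821 0.0057 0.    ] [ 0.4763 -0.0028  0.    ] 0.10613191161114789 4.591926706718541
(334, 254, 18, 30) [514.6 -13.5  49.9  29.2   0.7]
(300, 200, 35, 53) [588.3  31.4  91.4  58.9   0.9]
[145 109 147  80] -86.1
[146 109 170 110] 2.4
[148 113 169 106] -18.4
```

```bash

python3 - <<'E'
from h import *
s=cap('side')
print(onz(s,220+518/3.5,150+183/3.5,.14).round(4),onz(s,220+518/3.5,150+183/3.5,.144).round(4))
E
python3 -m jog '0.7 -10 -1 0 0;0.7 -10 -1 0 0;0.7 -10 -1 0 0;0.7 -5 0 0 0;0.7 0 0 -5 0' | grep -E 'tcp|wrist'
python3 -m jog '0.7 0 0 -5 0;0 0 0 0 0;0 0 0 0 0;0 0 0 0 0;0 0 0 0 0' | grep -E 'tcp|wrist|grip'
python3 -m jog '0 0 0 0 0;0 0 0 0 0;0 0 0 0 0;0 0 0 0 0' | grep -E 'tcp|wrist|grip'
python3 -m jog '0 0 0 4 0;0 0 0 4 0;0 0 0 0 0;0 0 0 0 0' | grep -E 'tcp|wrist|grip'
python3 - <<'E'
from h import *
c=cap('top');H,S,V=hsv(c)
for k in blobs(win((V>140)&(S<80),300,230,380,330),15): print(cv2.boundingRect(k),rectw(c,k,.148))
s=cap('side','s19.png'); b=s['pixels'][150:310,220:420]; g=cv2.Canny(cv2.cvtColor(b,cv2.COLOR_RGB2GRAY),40,100)
for l in cv2.HoughLinesP(g,1,np.pi/360,16,minLineLength=14,maxLineGap=3)[:,0]:
    if 90<l[0]<160 and 50<l[1]<115: print(l,round(np.degrees(np.arctan2(l[3]-l[1],l[2]-l[0])),1))
E
```

```text
[ 0.4852 -0.0274  0.14  ] [ 0.4849 -0.0231  0.144 ]
tcp_pos: [0.535, -0.0144, 0.106]
wrist_force: [-0.8, -0.4, -0.3]
tcp_pos: [0.5351, -0.0145, 0.1006]
wrist_force: [-0.4, -0.5, -0.0]
gripper_width: 0.367
gripper_force: 30.0
tcp_pos: [0.535, -0.0145, 0.1006]
wrist_force: [1.0, -0.2, -1.1]
gripper_width: 0.368
gripper_force: 30.0
tcp_pos: [0.5347, -0.0145, 0.1084]
wrist_force: [-0.4, -0.2, -3.3]
gripper_width: 0.369
gripper_force: 30.0
(337, 279, 14, 5) [492.9 -15.1  22.1   6.8 -89.3]
(300, 230, 39, 55) [533.7  27.2  92.7  64.8   0.9]
[159  57 199  74] 23.0
[145  95 153  75] -68.2
[148  77 163  85] 28.1
[156  73 186  86] 23.4
[101  51 109  27] -71.6
[148  58 148  76] 90.0
[155 114 170 109] -18.4
[96 55 99 99] 86.1
[156  76 176  85] 24.2
```

```bash

python3 -m jog '0 12 1 0 0;0 12 1 0 0;0 0 0 0 0;0 0 0 -4 0;0 0 0 -2 0' | grep -E 'tcp|wrist'
python3 -m jog '0 0 0 -2 0;0 0 0 0 0;0.6 0 0 0 0;0.6 0 0 0 0;0.6 0 0 0 0' | grep -E 'tcp|wrist'
python3 -m jog '0.6 0 0 0 0;0.6 0 0 0 0;0 0 0 0 0;0 0 0 0 0;0 0 0 0 0' | grep -E 'tcp|wrist'
python3 -m jog '0 0 0 0 0;0 0 0 0 0;0 0 0 1 0;0 0 0 0 0' | grep -E 'tcp|wrist|grip'
python3 - <<'E'
from h import *
c=cap('top');H,S,V=hsv(c)
for k in blobs(win((V>130)&(S<80),325,230,380,330),15): print(cv2.boundingRect(k),rectw(c,k,.141))
s=cap('side','s20.png'); b=s['pixels'][150:310,220:420]; g=cv2.Canny(cv2.cvtColor(b,cv2.COLOR_RGB2GRAY),40,100)
for l in cv2.HoughLinesP(g,1,np.pi/360,16,minLineLength=14,maxLineGap=3)[:,0]:
    if 80<l[0]<160 and 50<l[1]<115: print(l,round(np.degrees(np.arctan2(l[3]-l[1],l[2]-l[0])),1))
for x in(.608,.5595,.503):
  for z in(.001,.08,.141): print(x,z,np.round(np.array(proj(s,(x,.003,z)))-[220,150],1))
E
```

```text
tcp_pos: [0.5583, -0.0126, 0.102]
wrist_force: [-0.9, -0.4, -2.5]
tcp_pos: [0.5592, -0.0125, 0.1009]
wrist_force: [0.7, 0.7, -0.3]
tcp_pos: [0.5589, -0.0125, 0.1005]
wrist_force: [0.1, 1.1, -1.1]
tcp_pos: [0.5584, -0.0125, 0.1011]
wrist_force: [0.5, -0.6, -3.4]
gripper_width: 0.367
gripper_force: 30.0
(335, 261, 15, 13) [517.1 -12.6  24.2  20.6 -89.3]
(325, 244, 14, 15) [544.5   5.7  24.3  22.4   0.6]
[153  80 158  66] -70.3
[143  91 159  90] -3.6
[150  73 176  85] 24.8
[154  99 171  94] -16.4
[86 54 94 40] -60.3
[142 103 152  77] -69.0
[159  57 199  74] 23.0
[158  68 177  76] 22.8
[143 110 175  97] -22.1
[151  71 186  86] 23.2
[149  93 166 100] 22.4
[88 72 88 92] 90.0
[143 107 146 128] 81.9
[151 112 169 106] -18.4
0.608 0.001 [87.8 97.5]
0.608 0.08 [87.3 73.4]
0.608 0.141 [86.8 52.7]
0.5595 0.001 [108.5 101.1]
0.5595 0.08 [109.2  77. ]
0.5595 0.141 [109.8  56.3]
0.503 0.001 [133.  105.3]
0.503 0.08 [135.2  81.2]
0.503 0.141 [137.1  60.6]
```

```bash

python3 -m jog '0 10 0 0 0;0 10 0 0 0;0 9 0 0 0;0 4 0 0 0;0 3 0 0 0' | grep -E 'tcp|wrist'
python3 -m jog '0 2 0 0 0;0 0 0 0 0;0 0 0 0 0' | grep -E 'wrist'
python3 -m jog '0 2 0 0 0;0 0 0 0 0;0 0 0 0 0' | grep -E 'wrist'
python3 -m jog '0 2 0 0 0;0 0 0 0 0;0 0 0 0 0' | grep -E 'wrist'
python3 -m jog '0 2 0 0 0;0 0 0 0 0;0 0 0 0 0' | grep -E 'tcp|wrist'
python3 - <<'E'
from h import *
s=cap('side','s21.png')
print(cv2.imread('pics/s21.png')[218:228,264:296].astype(int).sum(2).max(0))
b=s['pixels'][150:310,220:420]; g=cv2.Canny(cv2.cvtColor(b,cv2.COLOR_RGB2GRAY),40,100)
for l in cv2.HoughLinesP(g,1,np.pi/360,16,minLineLength=14,maxLineGap=3)[:,0]:
    a=np.degrees(np.arctan2(l[3]-l[1],l[2]-l[0]))
    if 50<l[0]<150 and 50<l[1]<115 and abs(a)>65: print(l,round(a,1))
E
```

```text
tcp_pos: [0.595, -0.0126, 0.1013]
wrist_force: [-1.0, -0.4, -2.9]
wrist_force: [-0.9, 0.8, -2.7]
wrist_force: [-0.4, -0.3, -2.5]
wrist_force: [-1.8, 0.6, -1.9]
tcp_pos: [0.6027, -0.0125, 0.1014]
wrist_force: [-2.2, 0.7, -2.8]
[300 252 196 158 286 453 563 579 573 556 511 483 490 499 502 495 496 490
 483 457 369 233 156 117 139 151 155 155 152 148 152 150]
[53 81 59 67] -66.8
[149  90 151  74] -82.9
```

```bash

python3 -m jog '0 2 0 0 0;0 0 0 0 0;0 0 0 0 0' | grep -E 'wrist'
python3 -m jog '0 1.5 0 0 0;0 0 0 0 0;0 0 0 0 0;0 0 0 0 0;0 0 0 0 0' | grep -E 'tcp|wrist'
python3 -m jog '0 0 0 0 0;0 0 0 0 0;0 0 0 0 0' | grep -E 'wrist'
python3 - <<'E'
from h import *
s=cap('side','s22.png')
print(cv2.imread('pics/s22.png')[218:228,264:296].astype(int).sum(2).max(0))
b=s['pixels'][150:310,220:420]; g=cv2.Canny(cv2.cvtColor(b,cv2.COLOR_RGB2GRAY),25,70)
for l in cv2.HoughLinesP(g,1,np.pi/360,12,minLineLength=12,maxLineGap=3)[:,0]:
    a=np.degrees(np.arctan2(l[3]-l[1],l[2]-l[0]))
    if 60<l[0]<130 and 60<l[1]<115: print(l,round(a,1))
for x in(.657,.552):
  for z in(.001,.08,.141): print(x,z,np.round(np.array(proj(s,(x,.004,z)))-[220,150],1))
E
```

```text
wrist_force: [-2.1, 0.9, -3.0]
tcp_pos: [0.6063, -0.0125, 0.1014]
wrist_force: [-3.5, 2.4, -3.7]
wrist_force: [-2.8, 2.5, -2.6]
[300 254 191 159 279 462 561 577 544 497 479 482 494 501 499 498 493 488
 441 307 201 142 130 151 155 153 150 151 152 150 149 150]
[61 75 67 62] -65.2
[100 111 153 101] -10.7
[ 65 111  69 124] 72.9
[ 63 112  73 125] 52.4
[ 91  99 113 102] 7.8
[121  95 123 123] 85.9
[ 92 112 114 108] -10.3
[ 77 109  77  97] -90.0
0.657 0.001 [67.  94.3]
0.657 0.08 [65.3 70.1]
0.657 0.141 [63.8 49.4]
0.552 0.001 [111.7 102. ]
0.552 0.08 [112.6  77.9]
0.552 0.141 [113.3  57.2]
```

```bash

python3 -m jog '0 1 0 0 0;0 0 0 0 0;0 0 0 0 0;0 0 0 0 0;0 0 0 0 0' | grep -E 'tcp|wrist'
python3 -m jog '0 -5 0 0 0;0 -18 0 0 0;0 -20 0 4 0;0 -20 0 4 0;0 0 0 0 -10' | grep -E 'tcp|wrist'
python3 -m jog '0 0 0 0 -10;0 0 0 0 -10;0 0 0 0 -10;0 0 0 0 -10;0 0 0 0 -10' | grep -E 'wrist'
python3 -m jog '0 0 0 0 -10;0 0 0 0 -10;0 0 0 0 -10;0 20 0 0 0;0 20 0 -4 0' | grep -E 'tcp|wrist|ee'
python3 -m jog '0 20 0 -4 0;0 15 0 0 0;0 5 0 0 0;0 3 0 0 0;0 0 0 0 0' | grep -E 'tcp|wrist|ee'
python3 -m jog '0 2 0 0 0;0 0 0 0 0;0 0 0 0 0' | grep -E 'tcp|wrist'
python3 -m jog '0 2 0 0 0;0 0 0 0 0;0 0 0 0 0' | grep -E 'wrist'
python3 -m jog '0 2 0 0 0;0 0 0 0 0;0 0 0 0 0' | grep -E 'tcp|wrist'
python3 - <<'E'
from h import *
s=cap('side','s23.png')
print(cv2.imread('pics/s23.png')[218:228,264:296].astype(int).sum(2).max(0))
E
```

```text
tcp_pos: [0.6073, -0.0125, 0.1015]
wrist_force: [-3.8, 1.9, -3.5]
tcp_pos: [0.5454, -0.0126, 0.1113]
wrist_force: [0.8, 0.3, -2.1]
wrist_force: [-1.0, -0.0, -2.6]
tcp_pos: [0.5876, -0.0125, 0.1075]
ee_rot: [[0.028, -1.0, 0.008], [-1.0, -0.028, 0.0], [-0.0, -0.008, -1.0]]
wrist_force: [0.1, 0.7, -3.3]
tcp_pos: [0.6275, -0.0126, 0.1018]
ee_rot: [[0.028, -1.0, 0.001], [-1.0, -0.028, 0.0], [-0.0, -0.001, -1.0]]
wrist_force: [0.1, -0.7, -3.2]
tcp_pos: [0.6293, -0.0125, 0.1016]
wrist_force: [0.8, -0.4, -2.8]
wrist_force: [1.2, 0.2, -1.8]
tcp_pos: [0.6333, -0.0125, 0.1015]
wrist_force: [-1.0, -0.1, -3.4]
[166 146 126 139 212 266 275 272 277 266 266 266 264 272 272 267 266 264
 268 268 268 226 192 233 256 257 252 249 249 247 249 249]
```

```bash

python3 -m jog '0 2 0 0 0;0 0 0 0 0' | grep -E 'wrist'
python3 -m jog '0 2 0 0 0;0 0 0 0 0' | grep -E 'wrist'
python3 -m jog '0 2 0 0 0;0 0 0 0 0' | grep -E 'wrist'
python3 -m jog '0 2 0 0 0;0 0 0 0 0' | grep -E 'wrist'
python3 -m jog '0 2 0 0 0;0 0 0 0 0;0 0 0 0 0;0 0 0 0 0;0 0 0 0 0' | grep -E 'tcp|wrist'
python3 -m jog '0 0 0 0 0;0 0 0 0 0;0 0 0 0 0' | grep -E 'tcp|wrist'
python3 - <<'E'
from h import *
s=cap('side','s24.png')
print(cv2.imread('pics/s24.png')[218:228,264:296].astype(int).sum(2).max(0))
c=cap('top');H,S,V=hsv(c)
for k in blobs(win(cv2.medianBlur(((V>110)&(S<80)).astype(np.uint8),3),440,200,560,390),200): print(rectw(c,k,.155))
b=s['pixels'][150:310,220:420]; g=cv2.Canny(cv2.cvtColor(b,cv2.COLOR_RGB2GRAY),25,70)
for l in cv2.HoughLinesP(g,1,np.pi/360,12,minLineLength=12,maxLineGap=3)[:,0]:
    a=np.degrees(np.arctan2(l[3]-l[1],l[2]-l[0]))
    if 50<l[0]<100 and 50<l[1]<118 and abs(a)>70: print(l,round(a,1))
for x in(.66,.628):
  for z in(.001,.141): print(x,z,np.round(np.array(proj(s,(x,.043,z)))-[220,150],1))
E
```

```text
wrist_force: [-1.6, 0.9, -2.4]
wrist_force: [-2.5, 1.3, -2.5]
wrist_force: [-2.4, 1.6, -1.9]
wrist_force: [-2.4, 1.5, -2.0]
tcp_pos: [0.6432, -0.0125, 0.1014]
wrist_force: [-3.6, 1.8, -2.8]
tcp_pos: [0.6433, -0.0125, 0.1014]
wrist_force: [-3.6, 1.8, -2.8]
[170 142 118 137 213 265 273 271 272 265 266 264 271 274 270 272 238 185
 216 253 260 254 250 252 251 253 251 250 251 250 220 159]
[ 455.6 -284.2  105.6   44.3   74.9]
[ 544.5 -314.6  107.3   56.7   74.8]
[ 96  61 104  37] -71.6
[55 93 62 73] -70.7
[52 59 54 46] -81.3
[74 69 77 56] -77.0
0.66 0.001 [ 61.1 106.6]
0.66 0.141 [57.2 61.9]
0.628 0.001 [ 74.9 109.1]
0.628 0.141 [72.4 64.4]
```

```bash

python3 -m jog '0 -10 0 0 0;0 -30 0 10 0;0 -46 0 20 0;0 0 0 40 0;0 0 0 20 0' | grep -E 'tcp|wrist'
python3 -m jog '0 -8 -40 0 -3;0 -8 -40 0 -3;0 -50 -10 0 -3;0 -50 -10 0 -3;0 -50 -10 0 -3' | grep -E 'tcp|wrist'
python3 -m jog '0 -2 -36 0 -1.5;0 -2 -36 0 0;0 -2 -36 0 0;0 -2 -36 0 0;0 0 0 0 0' | grep -E 'tcp|wrist'
python3 -m jog '0 0 0 -40 0;0 0 0 -30 0;0 0 0 -10 0;0 0 0 -4 0;0 0 0 -1 0' | grep -E 'tcp|wrist|ee'
python3 - <<'E'
from h import *
s=cap('side','s25.png')
b=s['pixels']; g=cv2.Canny(cv2.cvtColor(b,cv2.COLOR_RGB2GRAY),25,70)
for l in cv2.HoughLinesP(g,1,np.pi/360,14,minLineLength=14,maxLineGap=3)[:,0]:
    a=np.degrees(np.arctan2(l[3]-l[1],l[2]-l[0]))
    if 390<l[0]<440 and 90<l[1]<220 and abs(a)>65: print(l,round(a,1))
R=lambda t:np.array([[np.cos(t),-np.sin(t)],[np.sin(t),np.cos(t)]])
for dx,dy in((-16,52),(16,52),(-16,-52)):
  p=np.array([.383,-.268])+R(np.radians(-15))@[dx/1e3,dy/1e3]
  for z in(.006,.146): print(dx,dy,z,np.round(proj(s,(*p,z)),1))
E
```

```text
tcp_pos: [0.5598, -0.0128, 0.1957]
wrist_force: [0.3, 0.1, -3.0]
tcp_pos: [0.3916, -0.1235, 0.1927]
wrist_force: [-0.3, -0.2, -1.5]
tcp_pos: [0.3846, -0.2693, 0.1927]
wrist_force: [0.3, 0.5, -2.8]
tcp_pos: [0.3845, -0.2668, 0.1076]
ee_rot: [[-0.257, -0.966, 0.003], [-0.966, 0.257, -0.001], [0.0, -0.003, -1.0]]
wrist_force: [-0.3, 0.5, -2.2]
[418 187 425 153] -78.4
[407 183 411 168] -75.1
[406 193 409 177] -79.4
[406 164 412 135] -78.3
-16 52 0.006 [415.7 198.4]
-16 52 0.146 [425.5 153.1]
16 52 0.006 [403.7 194.4]
16 52 0.146 [412.2 149.2]
-16 -52 0.006 [429.  174.9]
-16 -52 0.146 [439.5 129.9]
```

The thin book's edges match an upright book in the tray. Releasing it and checking the final layout by measurement.

```bash

python3 -m jog '0 0 0 -1 0;0 0 0 -0.5 0;0.6 0 0 0 0;0.6 0 0 0 0;0.6 0 0 0 0' | grep -E 'tcp|wrist'
python3 -m jog '0.6 0 0 20 0;0.6 0 0 40 0;0.6 0 0 50 0;1 0 0 50 0;1 -40 40 0 0' | grep -E 'tcp|wrist'
python3 -m jog '1 0 50 0 0;1 20 60 0 0;1 20 60 0 0;1 0 60 0 0;1 0 60 0 0' | grep -E 'tcp|wrist|time'
python3 - <<'E'
from h import *
c=cap('top','t26.png');H,S,V=hsv(c)
T=np.array([464.8,-289.9]);t=np.radians(-15.1);M=np.array([424.8,-35.7]);m=np.radians(-6.5)
def loc(p,o,a): d=np.array(p[:2])-o; return np.round([d[0]*np.cos(a)+d[1]*np.sin(a),-d[0]*np.sin(a)+d[1]*np.cos(a)],1)
for k in blobs(win((V>150)&(S<70),400,200,560,390),100):
    for z in(.145,.155,.17): q=rectw(c,k,z); print('book',z,q,loc(q,T,t))
g=(S<100)|(V<55)
for k in blobs(win(g,270,265,425,385),300):
    print('onmat blob',cv2.boundingRect(k),rectw(c,k,.05))
for k in blobs(win((V>150)&(S<80),360,280,425,380),60): q=rectw(c,k,.058); print('lever',q,loc(q,M,m))
for k in blobs(win(g,270,265,335,345),100): q=rectw(c,k,.08); print('pot',q,loc(q,M,m),cv2.minEnclosingCircle(k))
b=cv2.imread('pics/top0.png'); d=cv2.absdiff(b,cv2.imread('pics/t26.png')).max(2)
for n,w in(('mug',(220,183,285,232)),('case',(375,220,446,250)),('tape',(430,145,470,215)),('notes',(217,140,260,182)),('stamp',(138,158,170,187))): print(n,int((d[w[1]:w[3],w[0]:w[2]]>60).sum()))
E
```

```text
tcp_pos: [0.3837, -0.2666, 0.1053]
wrist_force: [0.3, -0.3, 0.2]
tcp_pos: [0.3475, -0.228, 0.2692]
wrist_force: [-0.6, 1.6, -1.1]
time_s: 75.42
tcp_pos: [0.3827, 0.064, 0.2654]
wrist_force: [1.4, -0.2, 0.6]
book 0.145 [ 385.2 -261.8   99.2   29.3   73.8] [-84.2   6.4]
book 0.155 [ 386.2 -258.5   98.    28.9   73.8] [-84.1   9.8]
book 0.17 [ 387.8 -253.5   96.2   28.4   73.8] [-83.8  15.1]
book 0.145 [ 4.454e+02 -1.228e+02  5.360e+01  2.360e+01 -3.000e-01] [-62.3 156.3]
book 0.155 [ 4.457e+02 -1.211e+02  5.300e+01  2.330e+01 -3.000e-01] [-62.4 158. ]
book 0.17 [ 4.461e+02 -1.186e+02  5.200e+01  2.290e+01 -3.000e-01] [-62.7 160.5]
book 0.145 [ 456.  -285.7  100.3   42.4   75.8] [-9.6  1.8]
book 0.155 [ 456.2 -282.1   99.1   41.9   75.8] [-10.3   5.3]
book 0.17 [ 456.5 -276.8   97.4   41.2   75.8] [-11.4  10.5]
book 0.145 [ 545.5 -316.3  101.8   52.5   75.1] [84.8 -4.5]
book 0.155 [ 544.6 -312.4  100.6   51.9   75.1] [82.9 -0.9]
book 0.17 [ 543.3 -306.4   98.8   51.    75.1] [80.1  4.5]
onmat blob (364, 288, 51, 69) [ 420.5 -104.6  116.9   60.3  -21.6]
onmat blob (270, 285, 67, 100) [387.1  64.6 185.5 117.1 -10.8]
lever [ 418.  -112.8  114.8   39.8  -22. ] [  2.  -77.4]
pot [421.3  58.3 111.5 108.4 -15.1] [-14.1  93. ] ((301.3397216796875, 320.5609436035156), 39.135353088378906)
mug 0
case 0
tape 0
notes 0
stamp 0
```

```bash

python3 -m jog '1 0 60 0 0;1 0 60 0 0;1 0 60 0 0;1 0 60 0 0;1 0 60 0 0' | grep -E 'tcp'
python3 -m jog '1 0 0 0 0;1 0 0 0 0' | grep -E 'tcp|time'
python3 - <<'E'
from h import *
c=cap('top','t27.png');H,S,V=hsv(c);g=(S<100)|(V<55)
for k in blobs(win(g,265,265,358,345),100): print('pot',rectw(c,k,.08),rectw(c,k,.004),cv2.minEnclosingCircle(k))
E
```

```text
tcp_pos: [0.3827, 0.364, 0.2652]
time_s: 76.35
tcp_pos: [0.3827, 0.3618, 0.2646]
pot [415.7  50.9  64.8  63.9   0.8] [411.1  53.6  70.2  69.2   0.8] ((305.4816589355469, 323.6651306152344), 18.507095336914062)
```

```bash
python3 -c "
from station import r
print(r.finish_job())"
```

```text
the job is handed in; nothing more can be done
None
```

The job is handed in at about 76 s with no verdict returned: by my measurements all three books were pressed spine then cover and stand in the tray, the pot and punch are on the mat and the other items haven't moved, but the thin book tilted on the desk and had to be regrasped before its presses, and I viewed 17 pictures against the limit of 14.

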